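# Cover the seal-paste dishes for the night

## Robot

A 6-joint arm with a two-finger parallel gripper is mounted at the origin on the work surface. World frame = base frame: x ahead of the robot, y to its left, z up, the work surface at z = 0. Lengths are in m, angles in rad, forces in N, time in s.
With the tool pointing down it reaches from about 0.275 to 1 m from the base axis. Payload 8.4 kg.
Tool frame: the origin (TCP) lies at the very end of the fingers, on their centre line; the grasp point (between the pads) lies 19 mm behind it; z points along the fingers, y is the line along which they close (so a half turn about z gives the same grasp; the last joint's range is limited). The gripper opens to 85 mm and grips with 20 to 120 N. Pads are 22 mm wide; open, the fingers measure 114 mm over their backs; the gripper's body (76 mm by 85 mm) begins 54 mm behind the grasp point. The pads swing forward as they close: fully open they stand 13 mm farther back than shut.
Start: joints at [-1.231, 0.353, 1.633, -0, 1.155, -0.002], TCP at [0.209, -0.589, 0.231] pointing down, gripper open.
Joint ranges: [-2.63, 2.63], [-0.92, 2.1], [0.06, 2.66], [-1.3, 4.44], [0, 2.69], [-3.02, 3.02]. Speed limits (rad/s): [2.22, 2.22, 2.79, 3.14, 3.14, 3.14].

## Interface

Orientations are given as a rotation vector (axis times angle).
In Python, from rig import manip, vision gives the robot as it stands. The module is installed in compiled form; this text tells all that it offers.
- The arm moves only by the tool apply_moves, never from a script. Its argument "deltas" is a list of rows, each an object of numbers: "tx", "ty", "tz": the shift along the tool's x, y, z in mm; "ax", "ay", "az": the turn, a rotation vector about the tool's x, y, z in degrees; "hand": the opening, from -1 (shut) to 1 (fully open). In form: [{"tx": .., "ty": .., "tz": .., "ax": .., "ay": .., "az": .., "hand": ..}, ...]. A call has 1 to 8 rows; each row is the pose to reach, as a shift and turn from the pose commanded when the call began, along the tool's axes at that moment; what a row does not reach only later rows make up. A row lasts 1/12 s, in which the tool goes at most 41.7 mm and 7.16 degrees, less where a joint would pass 70% of its speed; a pose out of reach is approached as far as the arm can. A call with a gripper value outside its range is refused whole. The fingers move at their own pace and stop on an object; the grip force is fixed at half the most. Time passes only in rows, so rows that repeat a pose let the fingers close. It gives the time, the measured TCP pose, the force, the opening and the grip force at its end, in the units of the state.
- manip.get_state(): the state, without advancing time (a new reading comes with each control period).
- vision.read_camera(name): name is "scene" or "top" or "wrist"; returns the picture (400x640x3 uint8, blue, green, red); there is no depth.
- vision.get_calibration(name): a dict with "fx", "fy", "cx", "cy" (pixels), "k1" (the pictures are not rectified: a ray, as slopes to the right and down, at radius r is drawn at 1 + k1 r^2 times it, then the intrinsics apply), "view" (4x4, takes a point from world to camera coordinates); the wrist camera has in their place "mount" (4x4, takes a point from camera to tool coordinates, whose origin is the TCP and whose axes are the flange's). Camera axes: x right, y down, z forward; pixel columns grow to the right and rows downward; lengths in m; the calibration is good to about 2 mm. A picture is of the moment at which its call begins: read the wrist's pose just before it. get_calibration takes no time and is no camera call.
- manip.close_job(): hands the job in; it is judged then, once.
The state is a dict: "time_s": time; "joints": joint angles; "joint_vel": joint speeds; "joint_efforts": joint torques, N m; "ee_pos": TCP position; "ee_rot": TCP orientation; "contact_force": force on the tool from outside, world axes, zero at the start; "wrist_torque": the same for the moment, N m; "gripper_width": opening from 0.0 (shut) to 1.0 (fully open); "finger_force": force on a finger pad.
Only numpy, scipy, OpenCV 4.12 (cv2) and the standard library are available. Lean on these libraries where they do the work, as an engineer would, in place of code of your own. Each camera call takes 0.05 s, during which the arm holds its last target. There are 200 camera calls.

## Task

The four paste dishes are to be covered for the night so the paste does not dry out: pick up the four porcelain lids one after another and put each on the dish it was made for (large round, small round, square, oblong), fully home, flat on the rim. Set the lids down rather than dropping them, leave the dishes standing where they are, and leave the wooden baren and the seal stone alone.

Things in the scene. Friction and masses are not known exactly. Their poses are not given: they have to be found in the camera images.
- dish_large: Open white porcelain seal-paste dish, red paste inside. Loose, about 360 g. 32 mm high, 5 mm walls, the paste about 14 mm below the rim. Origin: centre of its underside, z up. The larger round one, 96 mm across outside.
- dish_small: Open white porcelain seal-paste dish, red paste inside. Loose, about 220 g. 32 mm high, 5 mm walls, the paste about 14 mm below the rim. Origin: centre of its underside, z up. The smaller round one, 66 mm across outside.
- dish_square: Open white porcelain seal-paste dish, red paste inside. Loose, about 340 g. 32 mm high, 5 mm walls, the paste about 14 mm below the rim. Origin: centre of its underside, z up. The square one, 72 x 72 mm outside, sides along its x and y.
- dish_oblong: Open white porcelain seal-paste dish, red paste inside. Loose, about 360 g. 32 mm high, 5 mm walls, the paste about 14 mm below the rim. Origin: centre of its underside, z up. The oblong one, 98 mm (along its x) x 62 mm (along its y) outside.
- lid_large: White porcelain lid of the larger round dish, about 150 g, loose, lying right way up. Origin: centre of its underside, z up. From z 0 to 6 mm a plug (4 mm play all round in the dish), 6 to 12 mm the plate, 12 to 36 mm the central grip. Plate 98 mm across, plug 78 mm across; grip: round knob, 19 mm across near its top. Home: plate flat on the rim, origin 26 mm above the dish's.
- lid_small: White porcelain lid of the smaller round dish, about 80 g, loose, lying right way up. Origin: centre of its underside, z up. From z 0 to 6 mm a plug (4 mm play all round in the dish), 6 to 12 mm the plate, 12 to 36 mm the central grip. Plate 68 mm across, plug 48 mm across; grip: round knob, 19 mm across near its top. Home: plate flat on the rim, origin 26 mm above the dish's.
- lid_square: White porcelain lid of the square dish, about 120 g, loose, lying right way up. Origin: centre of its underside, z up. From z 0 to 6 mm a plug (4 mm play all round in the dish), 6 to 12 mm the plate, 12 to 36 mm the central grip. Plate 74 x 74 mm, plug 54 x 54 mm, grip 18 x 18 mm, all sides along x and y. Fits in any quarter turn. Home: plate flat on the rim, origin 26 mm above the dish's.
- lid_oblong: White porcelain lid of the oblong dish, about 140 g, loose, lying right way up. Origin: centre of its underside, z up. From z 0 to 6 mm a plug (4 mm play all round in the dish), 6 to 12 mm the plate, 12 to 36 mm the central grip. Plate 100 (along x) x 64 mm, plug 80 x 44 mm; grip: bar 44 (x) x 16 mm (y). Fits either way round. Home: plate flat on the rim, origin 26 mm above the dish's.
- baren: Bystander: a printer's wooden baren, a brown disc 80 mm across and 14 mm thick with a dark wooden knob, 50 mm high in all, about 120 g, loose; it is no lid. Origin: centre of its underside, z up. It stands to one side of the dishes and lids.
- seal: Bystander: a grey-green seal stone standing upright, 34 x 34 mm and 62 mm high, about 160 g, loose. Origin: centre of its underside, z up. It stands to the other side of the dishes and lids.
Not all that is in view belongs to the job. Leave any blue look-alike of the lid_square alone. Leave any turquoise look-alike of the dish_small alone.

How it is judged:
By the outcome, as a careful person would: the job done as asked, in the order asked, and still so for the second after the job is handed in, with the robot touching nothing.
It also fails if it takes over 112 s, if anything falls off the work surface, if the arm or the gripper's body presses on something with over 40 N, if the wrist force passes 120 N, or if a joint passes its speed limit or range.

## Working session

There is one attempt and no reset: what is moved stays moved. The work goes in short steps, Python scripts to look and compute and a tool call to move; the robot and the scene stay as the last step left them, time stands still between calls to the robot, and variables do not carry over. Pictures are saved under pics/ and viewed, at most 14 in all, crops included, and the job is handed in when it is done.

Besides the shell and the picture viewer there is one more tool, called after "Emit:" as a command line: name --argument value ..., lists and objects as JSON in quotes. apply_moves: Moves the arm, as the interface text tells. Its arguments: {"type":"object","properties":{"deltas":{"type":"array","items":{"type":"object","properties":{"tx":{"type":"number"},"ty":{"type":"number"},"tz":{"type":"number"},"ax":{"type":"number"},"ay":{"type":"number"},"az":{"type":"number"},"hand":{"type":"number"}}}}},"required":["deltas"]}

```bash
mkdir -p pics; python3 - <<'E'
from rig import manip, vision
import cv2, numpy as np
s=manip.get_state(); print(s)
for n in ("top","scene"):
    im=vision.read_camera(n); cv2.imwrite(f"pics/{n}0.png",im); 
    c=vision.get_calibration(n); print(n,{k:np.round(v,4).tolist() for k,v in c.items()})
print(vision.get_calibration("wrist"))
E
```

```text
{'time_s': 0.0, 'joints': array([-1.23138519e+00,  3.53612668e-01,  1.63415484e+00, -4.42043734e-05,
        1.15518705e+00, -2.39411658e-03]), 'joint_vel': array([-3.93849183e-04, -6.85800985e-05, -1.23333779e-03,  9.11666974e-04,
       -2.06571605e-05,  1.98320853e-04]), 'joint_efforts': array([-3.97725589e-04, -6.05260205e+01, -3.42071772e+01, -7.00124315e-05,
        9.46464599e-03, -1.45824191e-05]), 'ee_pos': array([ 0.20932276, -0.58839346,  0.23057498]), 'ee_rot': array([-3.09450368e+00, -5.34097074e-01,  4.21210983e-04]), 'contact_force': array([ 0.86425862, -0.37184835,  0.84327294]), 'wrist_torque': array([-0.01283934,  0.08148775,  0.0383678 ]), 'finger_force': 0.0, 'gripper_width': 1.001265252752526}
top {'fx': 410.5634, 'fy': 410.5634, 'cx': 325.8192, 'cy': 202.0729, 'k1': -0.0572, 'view': [[0.0065, -1.0, 0.006, -0.0061], [-0.9882, -0.0073, -0.1528, 0.6036], [0.1528, -0.0049, -0.9882, 0.9394], [0.0, 0.0, 0.0, 1.0]]}
scene {'fx': 441.121, 'fy': 441.121, 'cx': 325.0107, 'cy': 192.0668, 'k1': -0.0956, 'view': [[0.3973, 0.9177, 0.0006, -0.2335], [0.7816, -0.338, -0.5243, -0.4717], [-0.4809, 0.2088, -0.8515, 1.6228], [0.0, 0.0, 0.0, 1.0]]}
{'fx': 323.79974241375675, 'fy': 323.79974241375675, 'cx': 316.8676887602117, 'cy': 197.48668253169515, 'k1': -0.06537270625848937, 'mount': array([[ 5.02037740e-04, -9.50430831e-01, -3.10935658e-01,
         8.02366719e-02],
       [ 9.99999088e-01,  8.74075641e-05,  1.34742487e-03,
        -2.84318941e-04],
       [-1.25345601e-03, -3.10936051e-01,  9.50430008e-01,
        -1.42678710e-01],
       [ 0.00000000e+00,  0.00000000e+00,  0.00000000e+00,
         1.00000000e+00]])}
```

View pics/top0.png

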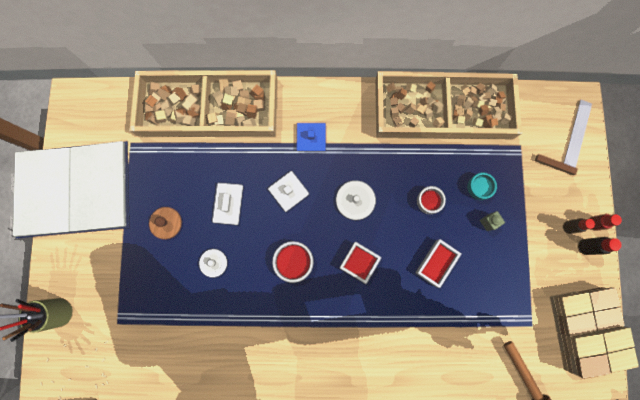

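View pics/scene0.png

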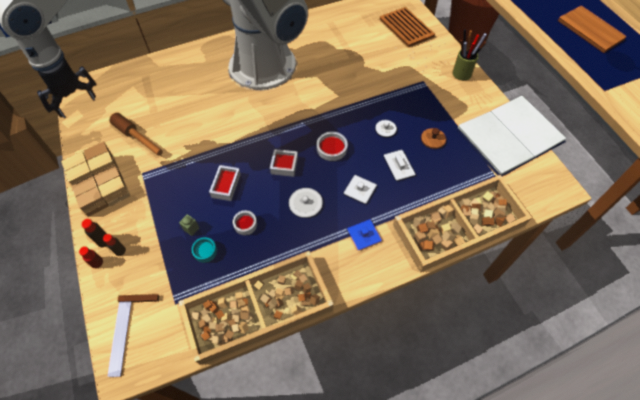

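The top view shows these candidates:

| Thing | Top-view pixel |
|---|---|
| Large lid | (355,200) |
| Small lid | (213,263) |
| Square lid, white | (289,190) |
| Oblong lid | (227,203) |
| Large dish | (293,262) |
| Small dish, white with red paste | (431,200) |
| Square dish | (360,263) |
| Oblong dish | (438,263) |
| Blue lid look-alike | (311,136) |
| Turquoise dish look-alike | (483,186) |
| Baren | (165,222) |
| Seal stone | (493,221) |

The last four are not to be touched. I will triangulate the rest from the top and scene views.

```bash
cat > h.py <<'E'
from rig import manip, vision
import cv2, numpy as np
from scipy.spatial.transform import Rotation as R
def cam(name, st=None):
    c=vision.get_calibration(name); K=np.array([[c['fx'],0,c['cx']],[0,c['fy'],c['cy']],[0,0,1.]]); D=np.array([c['k1'],0,0,0.])
    if 'view' in c: V=np.array(c['view'])
    else:
        T=np.eye(4); T[:3,:3]=R.from_rotvec(st['ee_rot']).as_matrix(); T[:3,3]=st['ee_pos']; V=np.linalg.inv(T@c['mount'])
    return K,D,V
def rays(C,px):
    K,D,V=C; u=cv2.undistortPoints(np.asarray(px,float).reshape(-1,1,2),K,D).reshape(-1,2)
    d=np.c_[u,np.ones(len(u))]@V[:3,:3]; return -V[:3,:3].T@V[:3,3], d/np.linalg.norm(d,axis=1)[:,None]
def onplane(C,px,z):
    o,d=rays(C,px); return (o+d*((z-o[2])/d[:,2])[:,None])[:,:2]
def proj(C,P):
    K,D,V=C; return cv2.projectPoints(np.asarray(P,float).reshape(-1,3),cv2.Rodrigues(V[:3,:3])[0],V[:3,3],K,D)[0].reshape(-1,2)
def tri(C1,p1,C2,p2):
    o1,d1=rays(C1,[p1]); o2,d2=rays(C2,[p2]); A=np.c_[d1[0],-d2[0]]; t=np.linalg.lstsq(A,o2-o1,rcond=None)[0]
    a,b=o1+t[0]*d1[0],o2+t[1]*d2[0]; return (a+b)/2,np.linalg.norm(a-b)
def white(im):
    """porcelain (with its paste) against the blue mat: anything not bluish and bright, or red"""
    b,g,r=[im[...,i].astype(int) for i in range(3)]
    m=((r>110)&(g>100)&(abs(r-b)<60))|((r>90)&(g<70)&(b<80))
    return cv2.morphologyEx(m.astype(np.uint8)*255,cv2.MORPH_CLOSE,np.ones((3,3)))
def blobs(m,amin=150,amax=20000):
    return [c[:,0] for c in cv2.findContours(m,cv2.RETR_EXTERNAL,cv2.CHAIN_APPROX_NONE)[0] if amin<cv2.contourArea(c)<amax]
E
cat > a.py <<'E'
from h import *
Ct,Cs=cam('top'),cam('scene'); t,s=cv2.imread('pics/top0.png'),cv2.imread('pics/scene0.png')
px=dict(lid_large=(355,200),lid_small=(213,263),lid_square=(289,190),lid_oblong=(227,203),dish_large=(293,262),dish_small=(431,200),dish_square=(360,263),dish_oblong=(438,263))
mid=lambda c: np.array(cv2.minEnclosingCircle(c)[0])
bt,bs=blobs(white(t)),blobs(white(s))
for n,p in px.items():
    c=min(bt,key=lambda c:np.linalg.norm(mid(c)-p)); q=proj(Cs,np.r_[onplane(Ct,[mid(c)],.02)[0],.02])[0]
    d=min(bs,key=lambda d:np.linalg.norm(mid(d)-q)); P,e=tri(Ct,mid(c),Cs,mid(d))
    z=.012 if 'lid' in n else .032
    w=onplane(Ct,c,z).astype(np.float32); print(n,mid(c).round(1),mid(d).round(1),(P*1000).round(1),'gap',round(e*1000,1),[np.round(v,3) if np.isscalar(v) else np.multiply(v,1000).round(1) for v in cv2.minAreaRect(w*1)])
E
python3 a.py
```

```text
lid_large [355.4 199.7] [305.1 202.1] [615.6 -75.9  10.5] gap 0.2 [array([615.1, -76.1]), array([95.8, 97.4]), np.float64(0.388)]
lid_small [212.8 262.8] [385.5 128. ] [457.1 274.    8.9] gap 0.8 [array([456.7, 273.5]), array([68.1, 66.4]), np.float64(2.259)]
lid_square [288.1 190.9] [360. 189.] [637.3  93.    7.9] gap 0.8 [array([636.9,  91.8]), array([76.3, 76. ]), np.float64(38.143)]
lid_oblong [227.5 203.5] [399. 164.] [604.1 243.8  10.5] gap 1.8 [array([604.7, 243.4]), array([ 66.2, 101.8]), np.float64(85.123)]
dish_large [292.5 261.6] [331.7 144.9] [461.8  77.4  24.1] gap 0.3 [array([462.1,  76.5]), array([94.7, 97.1]), np.float64(45.751)]
dish_small [431.6 199.4] [243.8 220.7] [ 614.6 -262.2   30.8] gap 0.9 [array([ 615. , -261.8]), array([65.3, 66.3]), np.float64(44.14)]
dish_square [359.8 262.4] [283. 160.] [460.4 -85.   30. ] gap 1.8 [array([461.2, -85.3]), array([74.7, 75. ]), np.float64(59.32)]
dish_oblong [439.2 263. ] [223.5 179.5] [ 459.6 -275.1   34.4] gap 1.8 [array([ 460.1, -274.7]), array([ 65.5, 101.3]), np.float64(55.784)]
```

Emit:
apply_moves --deltas '[{"tx": 33,"ty": -17,"az": -4.4,"hand": 0.2},{"tx": 66,"ty": -34,"az": -8.8,"hand": 0.2},{"tx": 99,"ty": -51,"az": -13.2,"hand": 0.2},{"tx": 132,"ty": -68,"az": -17.6,"hand": 0.2},{"tx": 165,"ty": -85,"az": -22,"hand": 0.2},{"tx": 198,"ty": -102,"az": -26.4,"hand": 0.2},{"tx": 231,"ty": -119,"az": -30.8,"hand": 0.2},{"tx": 264,"ty": -136,"az": -35.2,"hand": 0.2}]'

```text
invalid input
```

```bash
cat >> h.py <<'E'
def psi(s): x=R.from_rotvec(s['ee_rot']).as_matrix()[:,0]; return np.degrees(np.arctan2(x[1],x[0]))
def go(s,x,y,z,p):
    """moves in tool axes (mm, deg) from state s to TCP x,y,z (mm) and tool-x heading p (deg)"""
    M=R.from_rotvec(s['ee_rot']); d=M.inv().apply(np.array([x,y,z])/1000-s['ee_pos'])*1000
    a=np.radians(p); T=R.from_matrix(np.c_[[np.cos(a),np.sin(a),0],[np.sin(a),-np.cos(a),0],[0,0,-1]])
    return d.round(1),np.degrees((M.inv()*T).as_rotvec()).round(1)
def show(s): print('t',round(s['time_s'],2),'tcp',(s['ee_pos']*1000).round(1),'psi',round(psi(s),1),'w',round(s['gripper_width'],3),'ff',round(float(s['finger_force']),1),'F',s['contact_force'].round(1),'j',np.degrees(s['joints']).round(0))
E
python3 -c "
from h import *
s=manip.get_state();show(s);print(*go(s,615,-156,231,90))"
```

```text
t 0.1 tcp [ 209.4 -588.4  230.6] psi 19.6 w 0.999 ff 0.0 F [0.6 0.2 0.6] j [-71.  20.  94.   0.  66.  -0.]
[ 527.1 -271.5   -0. ] [ -0.1  -0.  -70.4]
```

Emit:
apply_moves --deltas '[{"tx": 33,"ty": -17,"tz": 0,"ax": 0,"ay": 0,"az": -4.4,"hand": 0.2},{"tx": 66,"ty": -34,"tz": 0,"ax": 0,"ay": 0,"az": -8.8,"hand": 0.2},{"tx": 99,"ty": -51,"tz": 0,"ax": 0,"ay": 0,"az": -13.2,"hand": 0.2},{"tx": 132,"ty": -68,"tz": 0,"ax": 0,"ay": 0,"az": -17.6,"hand": 0.2},{"tx": 165,"ty": -85,"tz": 0,"ax": 0,"ay": 0,"az": -22,"hand": 0.2},{"tx": 198,"ty": -102,"tz": 0,"ax": 0,"ay": 0,"az": -26.4,"hand": 0.2},{"tx": 231,"ty": -119,"tz": 0,"ax": 0,"ay": 0,"az": -30.8,"hand": 0.2},{"tx": 264,"ty": -136,"tz": 0,"ax": 0,"ay": 0,"az": -35.2,"hand": 0.2}]'

```text
time_s: 0.77
ee_pos: [0.4134, -0.3706, 0.2311]
ee_rot: [-2.786, -1.45, 0.0]
contact_force: [0.1, -0.4, 0.1]
gripper_width: 0.599
finger_force: 0.0
```

```bash
python3 -c "
from h import *
s=manip.get_state();show(s);print(*go(s,615,-156,231,90))"
```

```text
t 0.77 tcp [ 413.4 -370.6  231.1] psi 55.0 w 0.599 ff 0.0 F [ 0.1 -0.4  0.1] j [-42.  14. 102.   0.  64.  -7.]
[2.914e+02 4.200e+01 1.000e-01] [ -0.  -0. -35.]
```

Emit:
apply_moves --deltas '[{"tx": 40,"ty": 6,"tz": 0,"ax": 0,"ay": 0,"az": -5,"hand": 0.2},{"tx": 80,"ty": 12,"tz": 0,"ax": 0,"ay": 0,"az": -10,"hand": 0.2},{"tx": 120,"ty": 17,"tz": 0,"ax": 0,"ay": 0,"az": -15,"hand": 0.2},{"tx": 160,"ty": 23,"tz": 0,"ax": 0,"ay": 0,"az": -20,"hand": 0.2},{"tx": 200,"ty": 29,"tz": 0,"ax": 0,"ay": 0,"az": -25,"hand": 0.2},{"tx": 240,"ty": 35,"tz": 0,"ax": 0,"ay": 0,"az": -30,"hand": 0.2},{"tx": 291,"ty": 42,"tz": 0,"ax": 0,"ay": 0,"az": -35,"hand": 0.2},{"tx": 291,"ty": 42,"tz": 0,"ax": 0,"ay": 0,"az": -35,"hand": 0.2}]'

```text
time_s: 1.43
ee_pos: [0.6181, -0.1543, 0.2309]
ee_rot: [-2.217, -2.226, -0.003]
contact_force: [-0.3, 0.2, 0.4]
gripper_width: 0.6
finger_force: 0.0
```

```bash
cat > look.py <<'E'
import sys
from h import *
def look(tag):
    s=manip.get_state(); show(s); im=vision.read_camera('wrist'); cv2.imwrite(f'pics/{tag}.png',im); np.save(f'pics/{tag}.npy',{k:s[k] for k in('ee_pos','ee_rot')},allow_pickle=True); return s,im
def measure(tag):
    """outlines in a saved wrist view, cast on lid-plate top (12 mm) and rim (32 mm) planes"""
    im=cv2.imread(f'pics/{tag}.png'); st=np.load(f'pics/{tag}.npy',allow_pickle=True).item(); C=cam('wrist',st); o=rays(C,[(0,0)])[0]
    print('nadir',(o*1000).round(0),proj(C,np.r_[o[:2],.02])[0].round(0))
    for c in blobs(white(im),800,60000):
        x,y,w,h=cv2.boundingRect(c)
        if x<2 or y<2 or x+w>638 or y+h>398: continue
        print('px',(x+w//2,y+h//2),(w,h))
        for z in (.012,.032):
            W=(onplane(C,c,z)*1000).astype(np.float32); r=cv2.minAreaRect(W); e=cv2.fitEllipse(W)
            print('  z',z,'rect',np.round(r[0],1),np.round(r[1],1),round(r[2],1),'ell',np.round(e[0],1),np.round(e[1],1))
if __name__=='__main__': look(sys.argv[1]); measure(sys.argv[1])
E
python3 look.py w1
```

```text
t 1.43 tcp [ 618.1 -154.3  230.9] psi 90.2 w 0.6 ff 0.0 F [-0.3  0.2  0.4] j [-14.  21.  92.   0.  67. -14.]
nadir [618. -74. 374.] [316.  92.]
px (313, 257) (57, 51)
  z 0.012 rect [ 614.6 -272.2] [70.5 70.6] 0.2 ell [ 614.6 -271.8] [70.  70.9]
  z 0.032 rect [ 614.8 -261.2] [66.6 66.7] 0.2 ell [ 614.7 -260.8] [66.1 66.9]
px (184, 263) (90, 75)
  z 0.012 rect [ 449.8 -285.3] [ 69.8 104.2] 55.5 ell [ 449.  -282.3] [ 75.1 112.9]
  z 0.032 rect [ 459.1 -273.6] [65.9 98.5] 55.5 ell [ 458.3 -270.8] [ 71.  106.7]
px (165, 102) (91, 99)
  z 0.012 rect [452.1 -84.9] [79.1 78.6] 59.4 ell [452.1 -84.8] [91.  91.8]
  z 0.032 rect [461.2 -84.3] [74.7 74.2] 59.4 ell [461.3 -84.2] [86.  86.7]
px (315, 92) (92, 96)
  z 0.012 rect [616.  -75.1] [98.3 97.2] 88.0 ell [615.6 -75.1] [97.4 97.7]
  z 0.032 rect [616.1 -75. ] [92.9 91.8] 88.0 ell [615.7 -75. ] [92.  92.3]
px (428, 152) (31, 266)
  z 0.012 rect [ 746.7 -155.3] [  5.  311.2] 0.0 ell [ 746.7 -152.2] [  4.3 449.7]
  z 0.032 rect [ 739.6 -150.9] [  4.7 294. ] 0.0 ell [ 739.6 -147.9] [  4.1 424.9]
```

View pics/w1.png

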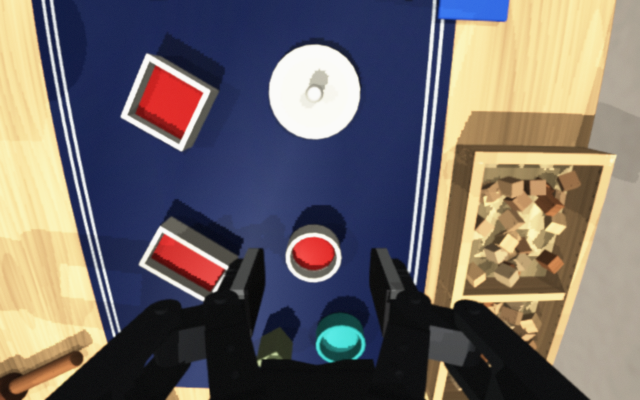

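The wrist view shows the white large lid at (315,92), directly below the camera, with its knob at (315,93). Also visible are the square dish (165,102), oblong dish (184,263) and small dish (313,257). The turquoise look-alike is at (340,337) and the seal stone at (275,345). The large lid matches the description (97.5 mm across with its plate at 12 mm) and agrees with the top view to 1 mm, so I am reaching for it.

Emit:
apply_moves --deltas '[{"tx": 13,"ty": 0,"tz": 25,"ax": 0,"ay": 0,"az": 0,"hand": 0.2},{"tx": 26,"ty": 0,"tz": 50,"ax": 0,"ay": 0,"az": 0,"hand": 0.2},{"tx": 40,"ty": 0,"tz": 75,"ax": 0,"ay": 0,"az": 0,"hand": 0.2},{"tx": 53,"ty": 0,"tz": 100,"ax": 0,"ay": 0,"az": 0,"hand": 0.2},{"tx": 66,"ty": 0,"tz": 125,"ax": 0,"ay": 0,"az": 0,"hand": 0.2},{"tx": 80,"ty": 0,"tz": 150,"ax": 0,"ay": 0,"az": 0,"hand": 0.2},{"tx": 80,"ty": 0,"tz": 150,"ax": 0,"ay": 0,"az": 0,"hand": 0.2},{"tx": 80,"ty": 0,"tz": 150,"ax": 0,"ay": 0,"az": 0,"hand": 0.2}]'

```text
time_s: 2.15
ee_pos: [0.6135, -0.0788, 0.08]
ee_rot: [-2.224, -2.216, 0.004]
contact_force: [0.4, 0.5, 1.0]
gripper_width: 0.598
finger_force: 0.0
```

```bash
python3 -c "
from h import *
s=manip.get_state();show(s);print(*go(s,615.7,-75.1,14,90))"
```

```text
t 2.15 tcp [613.5 -78.8  80. ] psi 89.8 w 0.598 ff 0.0 F [0.4 0.5 1. ] j [ -7.  30. 101.  -0.  50.  -7.]
[ 3.7  2.4 66. ] [-0.2 -0.  -0.2]
```

Emit:
apply_moves --deltas '[{"tx": 2,"ty": 1,"tz": 15,"ax": 0,"ay": 0,"az": 0,"hand": 0.2},{"tx": 3.7,"ty": 2.4,"tz": 30,"ax": 0,"ay": 0,"az": 0,"hand": 0.2},{"tx": 3.7,"ty": 2.4,"tz": 45,"ax": 0,"ay": 0,"az": 0,"hand": 0.2},{"tx": 3.7,"ty": 2.4,"tz": 55,"ax": 0,"ay": 0,"az": 0,"hand": 0.2},{"tx": 3.7,"ty": 2.4,"tz": 62,"ax": 0,"ay": 0,"az": 0,"hand": 0.2},{"tx": 3.7,"ty": 2.4,"tz": 66,"ax": 0,"ay": 0,"az": 0,"hand": 0.2},{"tx": 3.7,"ty": 2.4,"tz": 66,"ax": 0,"ay": 0,"az": 0,"hand": 0.2},{"tx": 3.7,"ty": 2.4,"tz": 66,"ax": 0,"ay": 0,"az": 0,"hand": 0.2}]'

```text
time_s: 2.82
ee_pos: [0.6179, -0.0754, 0.0159]
ee_rot: [2.226, 2.216, 0.001]
contact_force: [0.7, 0.8, 0.2]
gripper_width: 0.602
finger_force: 0.0
```

Emit:
apply_moves --deltas '[{"tx": 0,"ty": 0,"tz": 0,"ax": 0,"ay": 0,"az": 0,"hand": -1},{"tx": 0,"ty": 0,"tz": 0,"ax": 0,"ay": 0,"az": 0,"hand": -1},{"tx": 0,"ty": 0,"tz": 0,"ax": 0,"ay": 0,"az": 0,"hand": -1},{"tx": 0,"ty": 0,"tz": 0,"ax": 0,"ay": 0,"az": 0,"hand": -1},{"tx": 0,"ty": 0,"tz": 0,"ax": 0,"ay": 0,"az": 0,"hand": -1},{"tx": 0,"ty": 0,"tz": 0,"ax": 0,"ay": 0,"az": 0,"hand": -1},{"tx": 0,"ty": 0,"tz": 0,"ax": 0,"ay": 0,"az": 0,"hand": -1},{"tx": 0,"ty": 0,"tz": 0,"ax": 0,"ay": 0,"az": 0,"hand": -1}]'

```text
time_s: 3.48
ee_pos: [0.6177, -0.075, 0.0161]
ee_rot: [2.225, 2.217, 0.0]
contact_force: [-2.2, -0.4, 5.3]
gripper_width: 0.184
finger_force: 58.4
```

```bash
python3 -c "
from h import *
s=manip.get_state();show(s);print(*go(s,462,-3,231,90))"
```

```text
t 3.48 tcp [617.7 -75.   16.1] psi 89.8 w 0.184 ff 58.4 F [-2.2 -0.4  5.3] j [ -7.  35. 102.  -0.  43.  -7.]
[  71.5 -155.9 -215. ] [ 0.   0.  -0.2]
```

Emit:
apply_moves --deltas '[{"tx": 0,"ty": 0,"tz": -10,"ax": 0,"ay": 0,"az": 0,"hand": -1},{"tx": 0,"ty": 0,"tz": -30,"ax": 0,"ay": 0,"az": 0,"hand": -1},{"tx": 8,"ty": -10,"tz": -60,"ax": 0,"ay": 0,"az": 0,"hand": -1},{"tx": 20,"ty": -35,"tz": -90,"ax": 0,"ay": 0,"az": 0,"hand": -1},{"tx": 32,"ty": -65,"tz": -115,"ax": 0,"ay": 0,"az": 0,"hand": -1},{"tx": 46,"ty": -95,"tz": -135,"ax": 0,"ay": 0,"az": 0,"hand": -1},{"tx": 58,"ty": -125,"tz": -146,"ax": 0,"ay": 0,"az": 0,"hand": -1},{"tx": 72,"ty": -153,"tz": -146,"ax": 0,"ay": 0,"az": 0,"hand": -1}]'

```text
time_s: 4.15
ee_pos: [0.4646, -0.0021, 0.1642]
ee_rot: [2.223, 2.215, 0.005]
contact_force: [0.4, -0.2, -1.2]
gripper_width: 0.189
finger_force: 58.9
```

Emit:
apply_moves --deltas '[{"tx": 0,"ty": 0,"tz": 0,"ax": 0,"ay": 0,"az": 0,"hand": -1},{"tx": 0,"ty": 0,"tz": 0,"ax": 0,"ay": 0,"az": 0,"hand": -1},{"tx": 0,"ty": 0,"tz": 0,"ax": 0,"ay": 0,"az": 0,"hand": -1}]'

```text
time_s: 4.4
ee_pos: [0.4655, -0.0024, 0.162]
ee_rot: [2.224, 2.217, 0.002]
contact_force: [0.9, 0.4, -1.4]
gripper_width: 0.191
finger_force: 59.0
```

```bash
python3 look.py w2; python3 -c "
from h import *
for i in range(4): vision.read_camera('top'); show(manip.get_state())"
```

```text
t 4.4 tcp [465.5  -2.4 162. ] psi 89.8 w 0.191 ff 59.0 F [ 0.9  0.4 -1.4] j [ -0.  11. 116.  -0.  52.  -0.]
nadir [466.  78. 305.] [316.  92.]
px (317, 296) (41, 75)
  z 0.012 rect [ 466.2 -131.2] [93.8 44.6] 89.7 ell [ 465.9 -140.4] [ 42.6 105.8]
  z 0.032 rect [ 466.1 -116.9] [87.3 41.6] 89.7 ell [ 465.9 -125.5] [39.7 98.6]
px (317, 232) (191, 140)
  z 0.012 rect [466.1 -59.9] [151.6 193.8] 89.7 ell [466.2 -65.3] [164.2 190.6]
  z 0.032 rect [466.1 -50.4] [141.3 180.5] 89.7 ell [466.2 -55.5] [153.  177.6]
px (311, 89) (119, 123)
  z 0.012 rect [461.4  77.9] [101.7 102.3] 89.8 ell [461.3  77.8] [101.6 102. ]
  z 0.032 rect [461.7  77.9] [94.8 95.3] 89.8 ell [461.6  77.8] [94.6 95. ]
px (509, 74) (109, 120)
  z 0.012 rect [636.3  93.1] [75.1 74.3] 38.1 ell [636.3  93.2] [86.5 87.4]
  z 0.032 rect [624.6  92. ] [70.  69.3] 38.1 ell [624.7  92.1] [80.6 81.5]
t 4.5 tcp [465.8  -2.7 161.5] psi 89.8 w 0.189 ff 59.0 F [-0.   0.4 -1.9] j [ -1.  11. 116.  -0.  52.  -0.]
t 4.55 tcp [465.7  -2.8 161.3] psi 89.8 w 0.186 ff 59.0 F [ 0.  -0.6 -1.4] j [ -1.  11. 116.  -0.  52.  -0.]
t 4.6 tcp [465.5  -2.7 161.1] psi 89.8 w 0.187 ff 59.0 F [-0.1 -0.5 -1.5] j [ -1.  11. 116.  -0.  52.  -0.]
t 4.65 tcp [465.3  -2.7 161.1] psi 89.8 w 0.19 ff 59.0 F [ 0.5  0.2 -1.5] j [ -1.  11. 116.  -0.  52.  -0.]
```

View pics/w2.png

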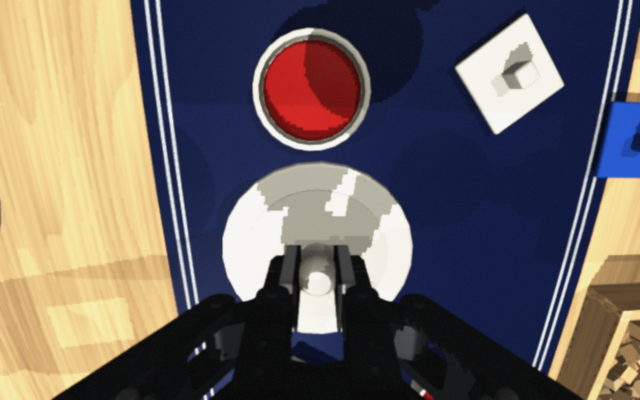

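The wrist view shows the large lid held level with its near arc at rows 162–240 around column 317, and the empty large dish at (311,89). Next I measure where the held lid sits relative to the TCP.

```bash
cat > held.py <<'E'
import sys
from h import *
from scipy.optimize import least_squares
def held(tag,rmax,below=.002,near=(317,232)):
    """offset of a held lid's plate centre from the TCP, tool axes, mm"""
    im=cv2.imread(f'pics/{tag}.png'); st=np.load(f'pics/{tag}.npy',allow_pickle=True).item(); C=cam('wrist',st)
    c=max((c for c in blobs(white(im),2000,60000) if abs(c[:,0].mean()-near[0])<60 and c[:,1].mean()>150),key=len)
    c=c[(c[:,1]<rmax)]; W=onplane(C,c,st['ee_pos'][2]-below)*1000
    M=R.from_rotvec(st['ee_rot']); P=M.inv().apply(np.c_[W,np.full(len(W),(st['ee_pos'][2]-below)*1000)]-st['ee_pos']*1000)[:,:2]
    f=least_squares(lambda q:np.hypot(*(P-q[:2]).T)-q[2],[0,0,45],loss='soft_l1'); return f.x.round(1),np.abs(f.fun).mean().round(2)
if __name__=='__main__': print(held(sys.argv[1],int(sys.argv[2]),float(sys.argv[3])/1000)); s=manip.get_state(); show(s)
E
python3 held.py w2 240 4; python3 -c "
from h import *
s=manip.get_state();print(*go(s,461.6,77.6,80,90))"
```

```text
(array([ 0.8,  0.3, 48.2]), np.float64(0.14))
t 4.65 tcp [465.3  -2.7 161.1] psi 89.8 w 0.19 ff 59.0 F [ 0.5  0.2 -1.5] j [ -1.  11. 116.  -0.  52.  -0.]
[80.3 -4.  81.1] [-0.   0.  -0.2]
```

Emit:
apply_moves --deltas '[{"tx": 20,"ty": -1,"tz": 5,"ax": 0,"ay": 0,"az": 0,"hand": -1},{"tx": 40,"ty": -2,"tz": 20,"ax": 0,"ay": 0,"az": 0,"hand": -1},{"tx": 60,"ty": -3,"tz": 45,"ax": 0,"ay": 0,"az": 0,"hand": -1},{"tx": 75,"ty": -4,"tz": 65,"ax": 0,"ay": 0,"az": 0,"hand": -1},{"tx": 79.7,"ty": -4.2,"tz": 81,"ax": 0,"ay": 0,"az": 0,"hand": -1},{"tx": 79.7,"ty": -4.2,"tz": 81,"ax": 0,"ay": 0,"az": 0,"hand": -1},{"tx": 79.7,"ty": -4.2,"tz": 81,"ax": 0,"ay": 0,"az": 0,"hand": -1},{"tx": 79.7,"ty": -4.2,"tz": 81,"ax": 0,"ay": 0,"az": 0,"hand": -1}]'

```text
time_s: 5.32
ee_pos: [0.4615, 0.0769, 0.0808]
ee_rot: [2.226, 2.217, 0.0]
contact_force: [-0.3, -0.3, -0.3]
gripper_width: 0.184
finger_force: 59.0
```

```bash
python3 -c "
from h import *
s=manip.get_state();show(s);print(*go(s,461.3,77,42,90))"
```

```text
t 5.32 tcp [461.5  76.9  80.8] psi 89.8 w 0.184 ff 59.0 F [-0.3 -0.3 -0.3] j [  9.  19. 120.  -0.  42.  10.]
[ 0.1 -0.2 38.8] [ 0.   0.  -0.2]
```

Emit:
apply_moves --deltas '[{"tx": 0,"ty": 0,"tz": 10,"ax": 0,"ay": 0,"az": 0,"hand": -1},{"tx": 0,"ty": 0,"tz": 20,"ax": 0,"ay": 0,"az": 0,"hand": -1},{"tx": 0,"ty": 0,"tz": 27,"ax": 0,"ay": 0,"az": 0,"hand": -1},{"tx": 0,"ty": 0,"tz": 32,"ax": 0,"ay": 0,"az": 0,"hand": -1},{"tx": 0,"ty": 0,"tz": 35,"ax": 0,"ay": 0,"az": 0,"hand": -1},{"tx": 0,"ty": 0,"tz": 36.5,"ax": 0,"ay": 0,"az": 0,"hand": -1},{"tx": 0,"ty": 0,"tz": 37.5,"ax": 0,"ay": 0,"az": 0,"hand": -1},{"tx": 0,"ty": 0,"tz": 37.5,"ax": 0,"ay": 0,"az": 0,"hand": -1}]'

```text
time_s: 5.98
ee_pos: [0.4609, 0.0773, 0.0427]
ee_rot: [-2.226, -2.217, 0.0]
contact_force: [-0.2, 0.2, -1.8]
gripper_width: 0.183
finger_force: 59.0
```

Emit:
apply_moves --deltas '[{"tx": 0,"ty": 0,"tz": 0.5,"ax": 0,"ay": 0,"az": 0,"hand": -1},{"tx": 0,"ty": 0,"tz": 1,"ax": 0,"ay": 0,"az": 0,"hand": -1},{"tx": 0,"ty": 0,"tz": 1,"ax": 0,"ay": 0,"az": 0,"hand": -1}]'

```text
time_s: 6.23
ee_pos: [0.4611, 0.0773, 0.0421]
ee_rot: [2.225, 2.217, 0.001]
contact_force: [-0.6, 0.1, 0.3]
gripper_width: 0.19
finger_force: 59.2
```

```bash
python3 -c "
from h import *
show(manip.get_state())"
```

```text
t 6.23 tcp [461.1  77.3  42.1] psi 89.8 w 0.19 ff 59.2 F [-0.6  0.1  0.3] j [  9.  23. 121.   0.  36.  10.]
```

Emit:
apply_moves --deltas '[{"tx": 0,"ty": 0,"tz": 0.5,"ax": 0,"ay": 0,"az": 0,"hand": -1},{"tx": 0,"ty": 0,"tz": 0.8,"ax": 0,"ay": 0,"az": 0,"hand": -1},{"tx": 0,"ty": 0,"tz": 0.8,"ax": 0,"ay": 0,"az": 0,"hand": -1},{"tx": 0,"ty": 0,"tz": 0.8,"ax": 0,"ay": 0,"az": 0,"hand": -1}]'

```text
time_s: 6.57
ee_pos: [0.4611, 0.0774, 0.042]
ee_rot: [2.225, 2.217, 0.001]
contact_force: [-3.2, -0.9, 15.1]
gripper_width: 0.187
finger_force: 60.4
```

Contact is firm at 15 N at the expected height. I will release and retreat upward.

Emit:
apply_moves --deltas '[{"tx": 0,"ty": 0,"tz": -0.8,"ax": 0,"ay": 0,"az": 0,"hand": -1},{"tx": 0,"ty": 0,"tz": -0.8,"ax": 0,"ay": 0,"az": 0,"hand": -0.4},{"tx": 0,"ty": 0,"tz": -0.8,"ax": 0,"ay": 0,"az": 0,"hand": -0.2},{"tx": 0,"ty": 0,"tz": -0.8,"ax": 0,"ay": 0,"az": 0,"hand": 0.2},{"tx": 0,"ty": 0,"tz": -0.8,"ax": 0,"ay": 0,"az": 0,"hand": 0.2},{"tx": 0,"ty": 0,"tz": -15,"ax": 0,"ay": 0,"az": 0,"hand": 0.2},{"tx": 0,"ty": 0,"tz": -40,"ax": 0,"ay": 0,"az": 0,"hand": 0.2},{"tx": 0,"ty": 0,"tz": -80,"ax": 0,"ay": 0,"az": 0,"hand": 0.2}]'

```text
time_s: 7.23
ee_pos: [0.4584, 0.0769, 0.1193]
ee_rot: [-2.223, -2.215, 0.008]
contact_force: [0.4, 0.1, 0.6]
gripper_width: 0.6
finger_force: 0.0
```

```bash
python3 -c "
from h import *
s=manip.get_state();show(s);print(*go(s,457,194,200,90))"
```

```text
t 7.23 tcp [458.4  76.9 119.3] psi 89.8 w 0.6 ff 0.0 F [0.4 0.1 0.6] j [  9.  15. 118.  -0.  47.  10.]
[117.   -2.4 -80.8] [-0.4  0.1 -0.2]
```

Emit:
apply_moves --deltas '[{"tx": 15,"ty": 0,"tz": -30,"ax": 0,"ay": 0,"az": 0,"hand": 0.2},{"tx": 45,"ty": 0,"tz": -55,"ax": 0,"ay": 0,"az": 0,"hand": 0.2},{"tx": 80,"ty": -1,"tz": -75,"ax": 0,"ay": 0,"az": 0,"hand": 0.2},{"tx": 105,"ty": -2,"tz": -81,"ax": 0,"ay": 0,"az": 0,"hand": 0.2},{"tx": 117,"ty": -2.4,"tz": -81,"ax": 0,"ay": 0,"az": 0,"hand": 0.2},{"tx": 117,"ty": -2.4,"tz": -81,"ax": 0,"ay": 0,"az": 0,"hand": 0.2},{"tx": 117,"ty": -2.4,"tz": -81,"ax": 0,"ay": 0,"az": 0,"hand": 0.2},{"tx": 117,"ty": -2.4,"tz": -81,"ax": 0,"ay": 0,"az": 0,"hand": 0.2}]'

```text
time_s: 7.9
ee_pos: [0.4581, 0.1932, 0.2009]
ee_rot: [-2.225, -2.217, 0.004]
contact_force: [-0.3, -0.4, 0.2]
gripper_width: 0.604
finger_force: 0.0
```

```bash
python3 look.py w3; python3 -c "
from h import *
s=manip.get_state();show(s);print(*go(s,457,274,80,90))"
```

```text
t 7.9 tcp [458.1 193.2 200.9] psi 89.8 w 0.604 ff 0.0 F [-0.3 -0.4  0.2] j [ 23.  11. 111.  -0.  59.  23.]
nadir [459. 274. 343.] [317.  91.]
px (321, 278) (90, 80)
  z 0.012 rect [461.7  60.8] [106.7 106.5] 25.8 ell [462.   61.2] [105.4 106.9]
  z 0.032 rect [461.5  73.7] [100.3 100.1] 25.8 ell [461.8  74.1] [ 99.  100.5]
px (470, 253) (84, 79)
  z 0.012 rect [636.8  93.4] [74.8 75.6] 38.3 ell [636.8  93.6] [86.5 88. ]
  z 0.032 rect [626.1 104.3] [70.3 71.1] 38.3 ell [626.1 104.5] [81.2 82.7]
px (461, 120) (106, 73)
  z 0.012 rect [604.3 245. ] [ 64.6 101.1] 85.1 ell [604.2 245. ] [ 73.1 120.9]
  z 0.032 rect [595.5 246.7] [60.7 95. ] 85.1 ell [595.4 246.7] [ 68.7 113.6]
px (316, 89) (70, 73)
  z 0.012 rect [457.  274.8] [68.1 67.3] 44.8 ell [457.1 274.8] [67.2 67.4]
  z 0.032 rect [457.1 274.8] [64.  63.2] 44.8 ell [457.2 274.8] [63.2 63.3]
t 7.95 tcp [458.3 193.  201. ] psi 89.7 w 0.6 ff 0.0 F [-1.  -0.9 -0.5] j [ 23.  11. 111.  -0.  59.  23.]
[ 81.1  -1.4 120.9] [-0.1  0.1 -0.3]
```

View pics/w3.png

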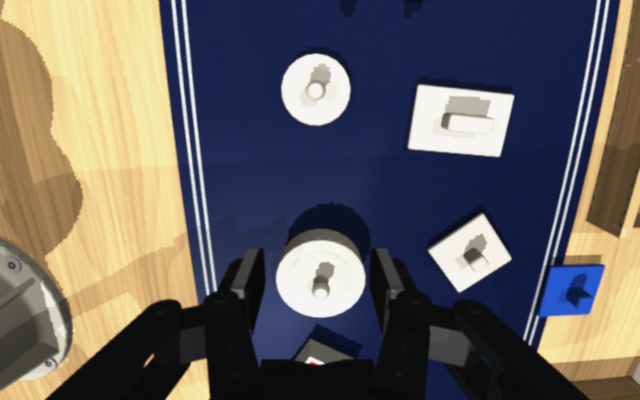

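The wrist view shows the large lid sitting flat and centred on its dish at (321,278). The small lid is at (316,89), the oblong lid at (461,120) and the square lid at (470,253), with the blue look-alike at (575,290). Now the small lid at (457.1, 274.8).

Emit:
apply_moves --deltas '[{"tx": 15,"ty": 0,"tz": 25,"ax": 0,"ay": 0,"az": 0,"hand": 0.2},{"tx": 35,"ty": 0,"tz": 50,"ax": 0,"ay": 0,"az": 0,"hand": 0.2},{"tx": 55,"ty": 0,"tz": 75,"ax": 0,"ay": 0,"az": 0,"hand": 0.2},{"tx": 70,"ty": -1,"tz": 100,"ax": 0,"ay": 0,"az": 0,"hand": 0.2},{"tx": 82,"ty": -1.3,"tz": 121,"ax": 0,"ay": 0,"az": -0.3,"hand": 0.2},{"tx": 82,"ty": -1.3,"tz": 130,"ax": 0,"ay": 0,"az": -0.3,"hand": 0.2},{"tx": 82,"ty": -1.3,"tz": 130,"ax": 0,"ay": 0,"az": -0.3,"hand": 0.2},{"tx": 82,"ty": -1.3,"tz": 130,"ax": 0,"ay": 0,"az": -0.3,"hand": 0.2}]'

```text
time_s: 8.62
ee_pos: [0.4577, 0.275, 0.0717]
ee_rot: [-2.22, -2.222, 0.003]
contact_force: [-0.1, 0.3, 1.0]
gripper_width: 0.598
finger_force: 0.0
```

```bash
python3 -c "
from h import *
s=manip.get_state();show(s);print(*go(s,457.1,274.8,16,90))"
```

```text
t 8.62 tcp [457.7 275.   71.7] psi 90.0 w 0.598 ff 0.0 F [-0.1  0.3  1. ] j [ 31.  24. 112.  -0.  44.  31.]
[-0.1 -0.5 55.7] [-0.1  0.1  0. ]
```

Emit:
apply_moves --deltas '[{"tx": 0,"ty": 0,"tz": 15,"ax": 0,"ay": 0,"az": 0,"hand": 0.2},{"tx": 0,"ty": -0.5,"tz": 30,"ax": 0,"ay": 0,"az": 0,"hand": 0.2},{"tx": 0,"ty": -0.5,"tz": 43,"ax": 0,"ay": 0,"az": 0,"hand": 0.2},{"tx": 0,"ty": -0.5,"tz": 51,"ax": 0,"ay": 0,"az": 0,"hand": 0.2},{"tx": 0,"ty": -0.5,"tz": 55.7,"ax": 0,"ay": 0,"az": 0,"hand": 0.2},{"tx": 0,"ty": -0.5,"tz": 55.7,"ax": 0,"ay": 0,"az": 0,"hand": 0.2},{"tx": 0,"ty": -0.5,"tz": 55.7,"ax": 0,"ay": 0,"az": 0,"hand": 0.2},{"tx": 0,"ty": -0.5,"tz": 55.7,"ax": 0,"ay": 0,"az": 0,"hand": -1}]'

```text
time_s: 9.28
ee_pos: [0.458, 0.2765, 0.0171]
ee_rot: [2.22, 2.223, 0.002]
contact_force: [-0.0, 0.2, -0.2]
gripper_width: 0.473
finger_force: 0.0
```

Emit:
apply_moves --deltas '[{"tx": 0,"ty": 0,"tz": 0,"ax": 0,"ay": 0,"az": 0,"hand": -1},{"tx": 0,"ty": 0,"tz": 0,"ax": 0,"ay": 0,"az": 0,"hand": -1},{"tx": 0,"ty": 0,"tz": 0,"ax": 0,"ay": 0,"az": 0,"hand": -1},{"tx": 0,"ty": 0,"tz": 0,"ax": 0,"ay": 0,"az": 0,"hand": -1},{"tx": 0,"ty": 0,"tz": 0,"ax": 0,"ay": 0,"az": 0,"hand": -1},{"tx": 0,"ty": 0,"tz": 0,"ax": 0,"ay": 0,"az": 0,"hand": -1},{"tx": 0,"ty": 0,"tz": 0,"ax": 0,"ay": 0,"az": 0,"hand": -1}]'

```text
time_s: 9.87
ee_pos: [0.4578, 0.2765, 0.017]
ee_rot: [2.219, 2.223, 0.001]
contact_force: [-1.0, -1.4, 5.2]
gripper_width: 0.186
finger_force: 58.4
```

```bash
python3 -c "
from h import *
s=manip.get_state();show(s);print(*go(s,615,-341,160,90))"
```

```text
t 9.87 tcp [457.8 276.5  17. ] psi 90.1 w 0.186 ff 58.4 F [-1.  -1.4  5.2] j [ 31.  30. 113.  -0.  37.  31.]
[-617.7  156.4 -143.1] [ 0.  -0.   0.1]
```

Emit:
apply_moves --deltas '[{"tx": 0,"ty": 0,"tz": -10,"ax": 0,"ay": 0,"az": 0,"hand": -1},{"tx": 0,"ty": 0,"tz": -35,"ax": 0,"ay": 0,"az": 0,"hand": -1},{"tx": -10,"ty": 3,"tz": -65,"ax": 0,"ay": 0,"az": 0,"hand": -1},{"tx": -30,"ty": 8,"tz": -95,"ax": 0,"ay": 0,"az": 0,"hand": -1},{"tx": -60,"ty": 15,"tz": -120,"ax": 0,"ay": 0,"az": 0,"hand": -1},{"tx": -93,"ty": 23,"tz": -138,"ax": 0,"ay": 0,"az": 0,"hand": -1},{"tx": -130,"ty": 33,"tz": -143,"ax": 0,"ay": 0,"az": 0,"hand": -1},{"tx": -168,"ty": 43,"tz": -143,"ax": 0,"ay": 0,"az": 0,"hand": -1}]'

```text
time_s: 10.53
ee_pos: [0.5019, 0.1074, 0.1622]
ee_rot: [2.217, 2.223, 0.006]
contact_force: [0.4, 0.0, -2.1]
gripper_width: 0.181
finger_force: 58.8
```

Emit:
apply_moves --deltas '[{"tx": -38,"ty": 10,"tz": 0,"ax": 0,"ay": 0,"az": 0,"hand": -1},{"tx": -76,"ty": 19,"tz": 0,"ax": 0,"ay": 0,"az": 0,"hand": -1},{"tx": -114,"ty": 29,"tz": 0,"ax": 0,"ay": 0,"az": 0,"hand": -1},{"tx": -152,"ty": 38,"tz": 0,"ax": 0,"ay": 0,"az": 0,"hand": -1},{"tx": -190,"ty": 48,"tz": 0,"ax": 0,"ay": 0,"az": 0,"hand": -1},{"tx": -228,"ty": 57,"tz": 0,"ax": 0,"ay": 0,"az": 0,"hand": -1},{"tx": -266,"ty": 67,"tz": 0,"ax": 0,"ay": 0,"az": 0,"hand": -1},{"tx": -304,"ty": 76,"tz": 0,"ax": 0,"ay": 0,"az": 0,"hand": -1}]'

```text
time_s: 11.2
ee_pos: [0.5771, -0.1975, 0.1601]
ee_rot: [2.22, 2.223, 0.0]
contact_force: [0.9, 0.6, -1.2]
gripper_width: 0.186
finger_force: 58.8
```

```bash
python3 -c "
from h import *
s=manip.get_state();show(s);print(*go(s,615,-341,160,90))"
```

```text
t 11.2 tcp [ 577.1 -197.5  160.1] psi 90.1 w 0.186 ff 58.8 F [ 0.9  0.6 -1.2] j [-19.  23.  99.   0.  58. -19.]
[-1.436e+02  3.770e+01  1.000e-01] [0.  0.  0.1]
```

Emit:
apply_moves --deltas '[{"tx": -36,"ty": 9,"tz": 0,"ax": 0,"ay": 0,"az": 0,"hand": -1},{"tx": -72,"ty": 18,"tz": 0,"ax": 0,"ay": 0,"az": 0,"hand": -1},{"tx": -108,"ty": 28,"tz": 0,"ax": 0,"ay": 0,"az": 0,"hand": -1},{"tx": -135,"ty": 36,"tz": 0,"ax": 0,"ay": 0,"az": 0,"hand": -1},{"tx": -144,"ty": 38,"tz": 0,"ax": 0,"ay": 0,"az": 0,"hand": -1},{"tx": -144,"ty": 38,"tz": 0,"ax": 0,"ay": 0,"az": 0,"hand": -1},{"tx": -144,"ty": 38,"tz": 0,"ax": 0,"ay": 0,"az": 0,"hand": -1},{"tx": -144,"ty": 38,"tz": 0,"ax": 0,"ay": 0,"az": 0,"hand": -1}]'

```text
time_s: 11.87
ee_pos: [0.6148, -0.3379, 0.1593]
ee_rot: [-2.218, -2.223, -0.0]
contact_force: [0.3, 0.2, -0.7]
gripper_width: 0.187
finger_force: 58.8
```

```bash
python3 look.py w4; python3 held.py w4 230 5;python3 -c "
from h import *
s=manip.get_state();print(*go(s,614.7,-261,80,90))"
```

```text
t 11.87 tcp [ 614.8 -337.9  159.3] psi 90.1 w 0.187 ff 58.8 F [ 0.3  0.2 -0.7] j [-29.  31.  87.   0.  63. -29.]
nadir [ 615. -258.  302.] [317.  92.]
px (317, 286) (37, 53)
  z 0.012 rect [ 615.5 -450.9] [38.6 63.4] 0.1 ell [ 615.2 -455.6] [38.8 69.7]
  z 0.032 rect [ 615.5 -437.6] [36. 59.] 0.1 ell [ 615.1 -441.9] [36.1 64.9]
px (308, 244) (149, 98)
  z 0.012 rect [ 604.3 -402.3] [151.  102.4] 4.2 ell [ 610.5 -413.3] [120.7 136. ]
  z 0.032 rect [ 605.  -392.3] [140.6  95.4] 4.2 ell [ 610.8 -402.6] [112.4 126.6]
px (317, 96) (82, 86)
  z 0.012 rect [ 614.7 -261.6] [70.8 69.9] 88.2 ell [ 614.4 -261.6] [69.8 70.3]
  z 0.032 rect [ 614.7 -261.3] [65.9 65. ] 88.2 ell [ 614.4 -261.3] [65.  65.5]
px (132, 113) (135, 130)
  z 0.012 rect [ 448.5 -275.6] [ 69.4 107.5] 55.7 ell [ 448.4 -275.5] [ 78.7 129.4]
  z 0.032 rect [ 460.  -274.3] [ 64.6 100. ] 55.7 ell [ 459.9 -274.3] [ 73.3 120.5]
(array([-0.1,  0.2, 33. ]), np.float64(0.14))
t 11.92 tcp [ 614.9 -337.8  159.4] psi 90.1 w 0.187 ff 58.8 F [-0.4 -0.8 -1.4] j [-29.  31.  87.   0.  63. -29.]
[76.7  0.1 79.4] [-0.  -0.   0.1]
```

View pics/w4.png

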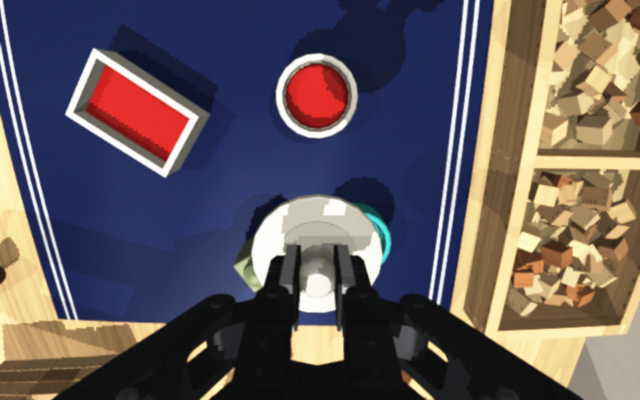

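The wrist view shows the small lid held level around (317,255) and the small dish with red paste at (317,96). The turquoise look-alike and the seal stone lie farther back, near (385,240) and (245,265). I will move over the white dish.

Emit:
apply_moves --deltas '[{"tx": 20,"ty": 0,"tz": 5,"ax": 0,"ay": 0,"az": 0,"hand": -1},{"tx": 40,"ty": 0,"tz": 20,"ax": 0,"ay": 0,"az": 0,"hand": -1},{"tx": 60,"ty": 0,"tz": 45,"ax": 0,"ay": 0,"az": 0,"hand": -1},{"tx": 72,"ty": 0,"tz": 65,"ax": 0,"ay": 0,"az": 0,"hand": -1},{"tx": 76.5,"ty": -0.3,"tz": 79,"ax": 0,"ay": 0,"az": 0,"hand": -1},{"tx": 76.5,"ty": -0.3,"tz": 79,"ax": 0,"ay": 0,"az": 0,"hand": -1},{"tx": 76.5,"ty": -0.3,"tz": 79,"ax": 0,"ay": 0,"az": 0,"hand": -1},{"tx": 76.5,"ty": -0.3,"tz": 79,"ax": 0,"ay": 0,"az": 0,"hand": -1}]'

```text
time_s: 12.58
ee_pos: [0.6156, -0.263, 0.0816]
ee_rot: [2.218, 2.223, 0.001]
contact_force: [0.9, 0.3, -0.4]
gripper_width: 0.185
finger_force: 58.8
```

```bash
python3 -c "
from h import *
s=manip.get_state();show(s);print(*go(s,614.4,-261.2,43,90))"
```

```text
t 12.58 tcp [ 615.6 -263.    81.6] psi 90.1 w 0.185 ff 58.8 F [ 0.9  0.3 -0.4] j [-23.  33.  94.  -0.  53. -23.]
[ 1.8 -1.3 38.6] [0.1 0.  0.1]
```

Emit:
apply_moves --deltas '[{"tx": 1.5,"ty": -1,"tz": 10,"ax": 0,"ay": 0,"az": 0,"hand": -1},{"tx": 1.5,"ty": -1,"tz": 20,"ax": 0,"ay": 0,"az": 0,"hand": -1},{"tx": 1.5,"ty": -1,"tz": 27,"ax": 0,"ay": 0,"az": 0,"hand": -1},{"tx": 1.5,"ty": -1,"tz": 32,"ax": 0,"ay": 0,"az": 0,"hand": -1},{"tx": 1.5,"ty": -1,"tz": 35,"ax": 0,"ay": 0,"az": 0,"hand": -1},{"tx": 1.5,"ty": -1,"tz": 36.5,"ax": 0,"ay": 0,"az": 0,"hand": -1},{"tx": 1.5,"ty": -1,"tz": 37.5,"ax": 0,"ay": 0,"az": 0,"hand": -1},{"tx": 1.5,"ty": -1,"tz": 37.5,"ax": 0,"ay": 0,"az": 0,"hand": -1}]'

```text
time_s: 13.25
ee_pos: [0.6135, -0.2616, 0.0432]
ee_rot: [-2.22, -2.222, 0.001]
contact_force: [-1.4, -0.2, 0.8]
gripper_width: 0.185
finger_force: 59.0
```

Emit:
apply_moves --deltas '[{"tx": 0,"ty": 0,"tz": 0.5,"ax": 0,"ay": 0,"az": 0,"hand": -1},{"tx": 0,"ty": 0,"tz": 0.8,"ax": 0,"ay": 0,"az": 0,"hand": -1},{"tx": 0,"ty": 0,"tz": 0.8,"ax": 0,"ay": 0,"az": 0,"hand": -1}]'

```text
time_s: 13.5
ee_pos: [0.6138, -0.2616, 0.0431]
ee_rot: [-2.22, -2.223, 0.0]
contact_force: [-4.7, 2.0, 9.8]
gripper_width: 0.192
finger_force: 59.8
```

Emit:
apply_moves --deltas '[{"tx": 0,"ty": 0,"tz": -0.6,"ax": 0,"ay": 0,"az": 0,"hand": -1},{"tx": 0,"ty": 0,"tz": -0.6,"ax": 0,"ay": 0,"az": 0,"hand": -0.4},{"tx": 0,"ty": 0,"tz": -0.6,"ax": 0,"ay": 0,"az": 0,"hand": -0.2},{"tx": 0,"ty": 0,"tz": -0.6,"ax": 0,"ay": 0,"az": 0,"hand": 0.2},{"tx": 0,"ty": 0,"tz": -0.6,"ax": 0,"ay": 0,"az": 0,"hand": 0.2},{"tx": 0,"ty": 0,"tz": -15,"ax": 0,"ay": 0,"az": 0,"hand": 0.2},{"tx": 0,"ty": 0,"tz": -45,"ax": 0,"ay": 0,"az": 0,"hand": 0.2},{"tx": 10,"ty": 0,"tz": -85,"ax": 0,"ay": 0,"az": 0,"hand": 0.2}]'

```text
time_s: 14.17
ee_pos: [0.6121, -0.2519, 0.1259]
ee_rot: [-2.218, -2.219, 0.003]
contact_force: [0.0, -0.4, 0.8]
gripper_width: 0.597
finger_force: 0.0
```

```bash
python3 -c "
from h import *
s=manip.get_state();show(s);print(*go(s,686,31,200,128.2))"
```

```text
t 14.17 tcp [ 612.1 -251.9  125.9] psi 90.0 w 0.597 ff 0.0 F [ 0.  -0.4  0.8] j [-22.  30.  93.  -0.  57. -23.]
[282.9  73.7 -74. ] [ -0.2  -0.2 -38.2]
```

Emit:
apply_moves --deltas '[{"tx": 32,"ty": 8,"tz": -15,"ax": 0,"ay": 0,"az": -4.5,"hand": 0.2},{"tx": 69,"ty": 17,"tz": -30,"ax": 0,"ay": 0,"az": -9.5,"hand": 0.2},{"tx": 106,"ty": 27,"tz": -45,"ax": 0,"ay": 0,"az": -14.5,"hand": 0.2},{"tx": 143,"ty": 37,"tz": -60,"ax": 0,"ay": 0,"az": -19.5,"hand": 0.2},{"tx": 180,"ty": 47,"tz": -70,"ax": 0,"ay": 0,"az": -24.5,"hand": 0.2},{"tx": 218,"ty": 57,"tz": -74,"ax": 0,"ay": 0,"az": -29.5,"hand": 0.2},{"tx": 255,"ty": 67,"tz": -74,"ax": 0,"ay": 0,"az": -34.5,"hand": 0.2},{"tx": 283,"ty": 74,"tz": -74,"ax": 0,"ay": 0,"az": -38.2,"hand": 0.2}]'

```text
time_s: 14.83
ee_pos: [0.6883, 0.0348, 0.203]
ee_rot: [1.361, 2.829, 0.003]
contact_force: [0.5, -0.1, 0.3]
gripper_width: 0.6
finger_force: 0.0
```

Emit:
apply_moves --deltas '[{"tx": 0,"ty": 0,"tz": 0,"ax": 0,"ay": 0,"az": 0,"hand": 0.2},{"tx": 0,"ty": 0,"tz": 0,"ax": 0,"ay": 0,"az": 0,"hand": 0.2},{"tx": 0,"ty": 0,"tz": 0,"ax": 0,"ay": 0,"az": 0,"hand": 0.2}]'

```text
time_s: 15.08
ee_pos: [0.6873, 0.0312, 0.2015]
ee_rot: [1.371, 2.826, -0.001]
contact_force: [-0.6, -0.0, 0.0]
gripper_width: 0.6
finger_force: 0.0
```

```bash
python3 look.py w5; python3 - <<'E'
from h import *
Ct=cam('top'); im=vision.read_camera('top'); cv2.imwrite('pics/top1.png',im)
for n,p in dict(small=(431,200),large=(293,262),square=(360,263),oblong=(438,263)).items():
    c=min(blobs(white(im)),key=lambda c:np.linalg.norm(np.array(cv2.minEnclosingCircle(c)[0])-p)); r=cv2.minAreaRect((onplane(Ct,c,.038 if n in('small','large') else .032)*1000).astype(np.float32)); print(n,np.round(r[0],1),np.round(r[1],1),round(r[2],1))
s=manip.get_state(); show(s); print(*go(s,636.8,93.4,72,128.2))
E
```

```text
t 15.08 tcp [687.3  31.2 201.5] psi 128.3 w 0.6 ff 0.0 F [-0.6 -0.   0. ] j [  2.  27.  87.  -0.  66. -36.]
nadir [638.  94. 344.] [317.  91.]
px (115, 323) (50, 45)
  z 0.012 rect [ 597.5 -288.6] [87.  43.2] 79.9 ell [ 599.9 -287.5] [43.6 89.1]
  z 0.032 rect [ 599.9 -265.5] [81.7 40.6] 79.9 ell [ 602.2 -264.5] [41.  83.8]
px (66, 126) (95, 97)
  z 0.012 rect [449.9 -95.8] [79.3 78.8] 59.0 ell [449.8 -95.8] [90.9 92.7]
  z 0.032 rect [461.2 -84.4] [74.5 74.1] 59.0 ell [461.2 -84.3] [85.5 87.1]
px (316, 91) (78, 79)
  z 0.012 rect [637.2  93.1] [74.6 73.9] 38.3 ell [637.3  93.2] [86.3 87. ]
  z 0.032 rect [637.2  93.1] [70.1 69.5] 38.3 ell [637.3  93.3] [81.1 81.8]
small [ 614.6 -263.3] [67.3 67.4] 63.2
large [ 459.7 -273.3] [63.9 99.9] 55.9
square [ 459.7 -275. ] [ 64.3 100.5] 55.9
oblong [ 459.7 -275. ] [ 64.3 100.5] 55.9
t 15.18 tcp [687.2  30.3 201.3] psi 128.2 w 0.598 ff 0.0 F [-0.3 -0.3 -0.1] j [  2.  27.  87.  -0.  66. -36.]
[ 80.8  -0.6 129.3] [-0.  0. -0.]
```

View pics/w5.png

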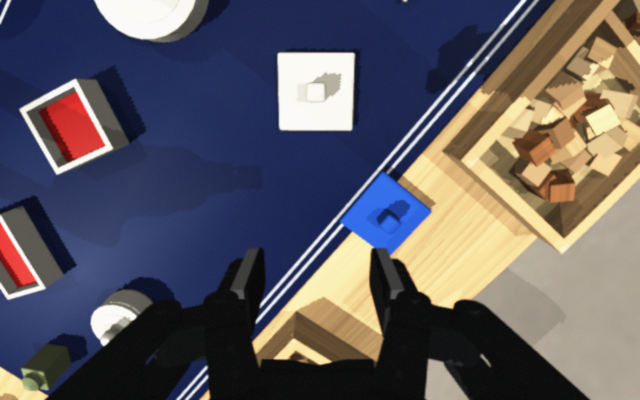

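The wrist view shows the white square lid at (316,91), square to the picture so the heading is right. The blue look-alike at (387,213) is to be left alone, and the small dish now carries its lid at (122,315). Now the square lid.

Emit:
apply_moves --deltas '[{"tx": 15,"ty": 0,"tz": 25,"ax": 0,"ay": 0,"az": 0,"hand": 0.2},{"tx": 35,"ty": 0,"tz": 50,"ax": 0,"ay": 0,"az": 0,"hand": 0.2},{"tx": 55,"ty": 0,"tz": 75,"ax": 0,"ay": 0,"az": 0,"hand": 0.2},{"tx": 70,"ty": 0,"tz": 100,"ax": 0,"ay": 0,"az": 0,"hand": 0.2},{"tx": 80.5,"ty": -0.3,"tz": 121,"ax": 0,"ay": 0,"az": 0,"hand": 0.2},{"tx": 80.5,"ty": -0.3,"tz": 130,"ax": 0,"ay": 0,"az": 0,"hand": 0.2},{"tx": 80.5,"ty": -0.3,"tz": 130,"ax": 0,"ay": 0,"az": 0,"hand": 0.2},{"tx": 80.5,"ty": -0.3,"tz": 130,"ax": 0,"ay": 0,"az": 0,"hand": 0.2}]'

```text
time_s: 15.85
ee_pos: [0.6381, 0.0935, 0.0715]
ee_rot: [1.372, 2.826, 0.0]
contact_force: [0.4, -0.3, 0.1]
gripper_width: 0.6
finger_force: 0.0
```

```bash
python3 -c "
from h import *
s=manip.get_state();show(s);print(*go(s,637.2,93.2,16,128.3))"
```

```text
t 15.85 tcp [638.1  93.5  71.5] psi 128.2 w 0.6 ff 0.0 F [ 0.4 -0.3  0.1] j [  8.  32.  98.  -0.  50. -30.]
[ 0.4 -1.  55.5] [ 0.   0.  -0.1]
```

Emit:
apply_moves --deltas '[{"tx": 0.4,"ty": -0.5,"tz": 15,"ax": 0,"ay": 0,"az": 0,"hand": 0.2},{"tx": 0.4,"ty": -0.8,"tz": 30,"ax": 0,"ay": 0,"az": 0,"hand": 0.2},{"tx": 0.4,"ty": -0.8,"tz": 43,"ax": 0,"ay": 0,"az": 0,"hand": 0.2},{"tx": 0.4,"ty": -0.8,"tz": 51,"ax": 0,"ay": 0,"az": 0,"hand": 0.2},{"tx": 0.4,"ty": -0.8,"tz": 55.5,"ax": 0,"ay": 0,"az": 0,"hand": 0.2},{"tx": 0.4,"ty": -0.8,"tz": 55.5,"ax": 0,"ay": 0,"az": 0,"hand": 0.2},{"tx": 0.4,"ty": -0.8,"tz": 55.5,"ax": 0,"ay": 0,"az": 0,"hand": 0.2},{"tx": 0.4,"ty": -0.8,"tz": 55.5,"ax": 0,"ay": 0,"az": 0,"hand": -1}]'

```text
time_s: 16.52
ee_pos: [0.6371, 0.0945, 0.0162]
ee_rot: [1.37, 2.826, 0.001]
contact_force: [0.2, -0.6, -0.1]
gripper_width: 0.473
finger_force: 0.0
```

Emit:
apply_moves --deltas '[{"tx": 0,"ty": 0,"tz": 0,"ax": 0,"ay": 0,"az": 0,"hand": -1},{"tx": 0,"ty": 0,"tz": 0,"ax": 0,"ay": 0,"az": 0,"hand": -1},{"tx": 0,"ty": 0,"tz": 0,"ax": 0,"ay": 0,"az": 0,"hand": -1},{"tx": 0,"ty": 0,"tz": 0,"ax": 0,"ay": 0,"az": 0,"hand": -1},{"tx": 0,"ty": 0,"tz": 0,"ax": 0,"ay": 0,"az": 0,"hand": -1},{"tx": 0,"ty": 0,"tz": 0,"ax": 0,"ay": 0,"az": 0,"hand": -1},{"tx": 0,"ty": 0,"tz": 0,"ax": 0,"ay": 0,"az": 0,"hand": -1}]'

```text
time_s: 17.1
ee_pos: [0.6371, 0.0946, 0.0163]
ee_rot: [1.37, 2.826, 0.001]
contact_force: [-1.1, 0.6, 6.4]
gripper_width: 0.193
finger_force: 59.5
```

```bash
python3 -c "
from h import *
s=manip.get_state();show(s);a=np.radians(149.3);print(*go(s,461.2-80*np.cos(a),-84.4-80*np.sin(a),165,149.3))"
```

```text
t 17.1 tcp [637.1  94.6  16.3] psi 128.3 w 0.193 ff 59.5 F [-1.1  0.6  6.4] j [  8.  36.  99.   0.  45. -30.]
[-106.3 -220.1 -148.9] [  0.1   0.1 -21. ]
```

Emit:
apply_moves --deltas '[{"tx": 0,"ty": 0,"tz": -10,"ax": 0,"ay": 0,"az": 0,"hand": -1},{"tx": 0,"ty": 0,"tz": -35,"ax": 0,"ay": 0,"az": 0,"hand": -1},{"tx": -4,"ty": -8,"tz": -65,"ax": 0,"ay": 0,"az": 0,"hand": -1},{"tx": -10,"ty": -22,"tz": -95,"ax": 0,"ay": 0,"az": -3,"hand": -1},{"tx": -22,"ty": -45,"tz": -120,"ax": 0,"ay": 0,"az": -6,"hand": -1},{"tx": -36,"ty": -74,"tz": -138,"ax": 0,"ay": 0,"az": -10,"hand": -1},{"tx": -51,"ty": -106,"tz": -148,"ax": 0,"ay": 0,"az": -14,"hand": -1},{"tx": -67,"ty": -140,"tz": -149,"ax": 0,"ay": 0,"az": -18,"hand": -1}]'

```text
time_s: 17.77
ee_pos: [0.5687, -0.0457, 0.1676]
ee_rot: [0.903, 3.005, 0.001]
contact_force: [1.5, -0.2, -1.9]
gripper_width: 0.196
finger_force: 58.8
```

```bash
python3 -c "
from h import *
s=manip.get_state();show(s);a=np.radians(149.3);print(*go(s,461.2-80*np.cos(a),-84.4-80*np.sin(a),165,149.3))"
```

```text
t 17.77 tcp [568.7 -45.7 167.6] psi 146.5 w 0.196 ff 58.8 F [ 1.5 -0.2 -1.9] j [ -5.  19. 104.   0.  57. -61.]
[-11.5 -87.7   2.4] [ 0.1  0.2 -2.8]
```

Emit:
apply_moves --deltas '[{"tx": -5,"ty": -32,"tz": 0,"ax": 0,"ay": 0,"az": -2,"hand": -1},{"tx": -9,"ty": -62,"tz": 0,"ax": 0,"ay": 0,"az": -2.8,"hand": -1},{"tx": -11,"ty": -82,"tz": 0,"ax": 0,"ay": 0,"az": -2.8,"hand": -1},{"tx": -11.5,"ty": -88,"tz": 0,"ax": 0,"ay": 0,"az": -2.8,"hand": -1},{"tx": -11.5,"ty": -88,"tz": 0,"ax": 0,"ay": 0,"az": -2.8,"hand": -1},{"tx": -11.5,"ty": -88,"tz": 0,"ax": 0,"ay": 0,"az": -2.8,"hand": -1},{"tx": -11.5,"ty": -88,"tz": 0,"ax": 0,"ay": 0,"az": -2.8,"hand": -1},{"tx": -11.5,"ty": -88,"tz": 0,"ax": 0,"ay": 0,"az": -2.8,"hand": -1}]'

```text
time_s: 18.43
ee_pos: [0.5293, -0.1234, 0.1645]
ee_rot: [0.836, 3.028, 0.0]
contact_force: [0.3, -0.3, -2.4]
gripper_width: 0.192
finger_force: 58.9
```

```bash
python3 look.py w6; python3 -c "
from h import *
s=manip.get_state();show(s);print(*go(s,461.2,-84.4,80,149.3))"
```

```text
t 18.43 tcp [ 529.3 -123.4  164.5] psi 149.2 w 0.192 ff 58.9 F [ 0.3 -0.3 -2.4] j [-13.  17. 107.   0.  55. -72.]
nadir [461. -82. 307.] [317.  91.]
px (317, 290) (40, 53)
  z 0.012 rect [ 634.3 -186.1] [43.  65.4] 59.2 ell [ 637.6 -187.1] [43.7 77.3]
  z 0.032 rect [ 622.6 -179. ] [40.1 60.9] 59.2 ell [ 625.7 -180. ] [40.7 72.1]
px (308, 245) (171, 116)
  z 0.012 rect [ 584.1 -171.7] [175.3 129.1] 59.7 ell [ 592.7 -168.1] [159.2 177.3]
  z 0.032 rect [ 575.8 -165.7] [163.4 120.4] 59.7 ell [ 583.7 -162.3] [148.4 165.3]
px (136, 202) (78, 106)
  z 0.012 rect [ 459.4 -288.4] [ 68.9 107.9] 55.7 ell [ 459.2 -288.3] [ 78.1 129.1]
  z 0.032 rect [ 459.5 -274.4] [ 64.3 100.6] 55.7 ell [ 459.3 -274.3] [ 72.8 120.3]
px (314, 92) (93, 94)
  z 0.012 rect [460.7 -84.6] [78.9 78.5] 59.2 ell [460.5 -84.6] [91.6 92.2]
  z 0.032 rect [460.7 -84.4] [73.5 73.2] 59.2 ell [460.5 -84.4] [85.4 86. ]
t 18.48 tcp [ 529.3 -123.5  164.4] psi 149.2 w 0.196 ff 58.9 F [ 0.5  0.6 -1.5] j [-13.  17. 107.   0.  55. -72.]
[78.5 -1.4 84.4] [ 0.  -0.  -0.1]
```

View pics/w6.png

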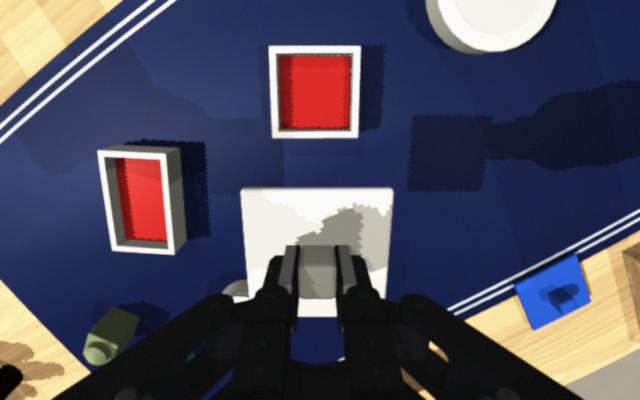

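The wrist view shows the square lid held straight, with its near edge at row 188 from column 241 to 393. The square dish is at (314,92) and parallel to it. I will work out the lid's offset in the hand.

```bash
cat > hedge.py <<'E'
import sys
from h import *
def hedge(tag,below,row,lo,hi):
    """near plate edge of a held lid in tool axes: x of the edge, y of its middle, width, tilt"""
    im=cv2.imread(f'pics/{tag}.png'); st=np.load(f'pics/{tag}.npy',allow_pickle=True).item(); C=cam('wrist',st); m=white(im)
    cols=np.arange(lo,hi); e=np.array([(c,np.argmax(m[150:240,c]>0)+150-.5) for c in cols])
    r=m[row]>0; L=np.flatnonzero(r[:317]==0)[-1]+.5; H=317+np.flatnonzero(r[317:]==0)[0]-.5
    px=np.r_[e,[(L,row),(H,row)]]; z=st['ee_pos'][2]-below; W=onplane(C,px,z)
    P=R.from_rotvec(st['ee_rot']).inv().apply(np.c_[W,np.full(len(W),z)]-st['ee_pos'])*1000
    k,b=np.polyfit(P[:-2,1],P[:-2,0],1); print('edge x',round(np.median(P[:-2,0]),1),'tilt',np.degrees(np.arctan(k)).round(2),'sides',P[-2:,1].round(1),'mid',P[-2:,1].mean().round(2))
hedge(sys.argv[1],.004,*map(int,sys.argv[2:]))
E
python3 hedge.py w6 198 255 380
```

```text
edge x 36.7 tilt 0.35 sides [-36.2  37. ] mid 0.4
```

Emit:
apply_moves --deltas '[{"tx": 20,"ty": -0.5,"tz": 5,"ax": 0,"ay": 0,"az": 0,"hand": -1},{"tx": 40,"ty": -1,"tz": 20,"ax": 0,"ay": 0,"az": 0,"hand": -1},{"tx": 60,"ty": -1.5,"tz": 45,"ax": 0,"ay": 0,"az": 0,"hand": -1},{"tx": 73,"ty": -2,"tz": 66,"ax": 0,"ay": 0,"az": 0,"hand": -1},{"tx": 79,"ty": -2,"tz": 84,"ax": 0,"ay": 0,"az": 0,"hand": -1},{"tx": 79,"ty": -2,"tz": 84,"ax": 0,"ay": 0,"az": 0,"hand": -1},{"tx": 79,"ty": -2,"tz": 84,"ax": 0,"ay": 0,"az": 0,"hand": -1},{"tx": 79,"ty": -2,"tz": 84,"ax": 0,"ay": 0,"az": 0,"hand": -1}]'

```text
time_s: 19.15
ee_pos: [0.4616, -0.0856, 0.0814]
ee_rot: [0.836, 3.026, 0.0]
contact_force: [-0.2, -0.8, -1.5]
gripper_width: 0.198
finger_force: 58.8
```

```bash
python3 -c "
from h import *
s=manip.get_state();show(s);print(*go(s,460.6,-84.7,42.3,149.2))"
```

```text
t 19.15 tcp [461.6 -85.6  81.4] psi 149.1 w 0.198 ff 58.8 F [-0.2 -0.8 -1.5] j [-11.  19. 119.   0.  42. -70.]
[ 1.4  0.3 39.1] [ 0.   0.1 -0.1]
```

Emit:
apply_moves --deltas '[{"tx": 1,"ty": 0.3,"tz": 10,"ax": 0,"ay": 0,"az": 0,"hand": -1},{"tx": 1,"ty": 0.3,"tz": 20,"ax": 0,"ay": 0,"az": 0,"hand": -1},{"tx": 1,"ty": 0.3,"tz": 27,"ax": 0,"ay": 0,"az": 0,"hand": -1},{"tx": 1,"ty": 0.3,"tz": 32,"ax": 0,"ay": 0,"az": 0,"hand": -1},{"tx": 1,"ty": 0.3,"tz": 35,"ax": 0,"ay": 0,"az": 0,"hand": -1},{"tx": 1,"ty": 0.3,"tz": 37,"ax": 0,"ay": 0,"az": 0,"hand": -1},{"tx": 1,"ty": 0.3,"tz": 38,"ax": 0,"ay": 0,"az": 0,"hand": -1},{"tx": 1,"ty": 0.3,"tz": 38,"ax": 0,"ay": 0,"az": 0,"hand": -1}]'

```text
time_s: 19.82
ee_pos: [0.4593, -0.0849, 0.0425]
ee_rot: [-0.837, -3.028, 0.0]
contact_force: [-1.1, -0.3, -0.7]
gripper_width: 0.194
finger_force: 58.9
```

Emit:
apply_moves --deltas '[{"tx": 0,"ty": 0,"tz": 0.5,"ax": 0,"ay": 0,"az": 0,"hand": -1},{"tx": 0,"ty": 0,"tz": 0.8,"ax": 0,"ay": 0,"az": 0,"hand": -1},{"tx": 0,"ty": 0,"tz": 0.8,"ax": 0,"ay": 0,"az": 0,"hand": -1}]'

```text
time_s: 20.07
ee_pos: [0.4595, -0.0849, 0.0423]
ee_rot: [0.837, 3.027, 0.0]
contact_force: [-3.2, 0.4, 6.8]
gripper_width: 0.19
finger_force: 60.0
```

Emit:
apply_moves --deltas '[{"tx": 0,"ty": 0,"tz": -0.6,"ax": 0,"ay": 0,"az": 0,"hand": -1},{"tx": 0,"ty": 0,"tz": -0.6,"ax": 0,"ay": 0,"az": 0,"hand": -0.4},{"tx": 0,"ty": 0,"tz": -0.6,"ax": 0,"ay": 0,"az": 0,"hand": -0.2},{"tx": 0,"ty": 0,"tz": -0.6,"ax": 0,"ay": 0,"az": 0,"hand": 0.2},{"tx": 0,"ty": 0,"tz": -0.6,"ax": 0,"ay": 0,"az": 0,"hand": 0.2},{"tx": 0,"ty": 0,"tz": -15,"ax": 0,"ay": 0,"az": 0,"hand": 0.2},{"tx": 0,"ty": 0,"tz": -45,"ax": 0,"ay": 0,"az": 0,"hand": 0.2},{"tx": -10,"ty": 0,"tz": -85,"ax": 0,"ay": 0,"az": 0,"hand": 0.2}]'

```text
time_s: 20.73
ee_pos: [0.4642, -0.089, 0.1252]
ee_rot: [-0.835, -3.021, 0.001]
contact_force: [1.5, -1.0, -1.2]
gripper_width: 0.601
finger_force: 0.0
```

```bash
python3 -c "
from h import *
s=manip.get_state();show(s);print(*go(s,684,238,200,175.2))"
```

```text
t 20.73 tcp [464.2 -89.  125.2] psi 149.1 w 0.601 ff 0.0 F [ 1.5 -1.  -1.2] j [-11.  15. 117.   0.  48. -70.]
[-20.1 393.3 -75.9] [ -0.   -0.4 -26.1]
```

Emit:
apply_moves --deltas '[{"tx": -2,"ty": 34,"tz": -15,"ax": 0,"ay": 0,"az": -2,"hand": 0.2},{"tx": -4,"ty": 72,"tz": -30,"ax": 0,"ay": 0,"az": -4,"hand": 0.2},{"tx": -6,"ty": 110,"tz": -45,"ax": 0,"ay": 0,"az": -6,"hand": 0.2},{"tx": -8,"ty": 148,"tz": -60,"ax": 0,"ay": 0,"az": -8,"hand": 0.2},{"tx": -10,"ty": 186,"tz": -70,"ax": 0,"ay": 0,"az": -10,"hand": 0.2},{"tx": -12,"ty": 225,"tz": -76,"ax": 0,"ay": 0,"az": -12,"hand": 0.2},{"tx": -14,"ty": 264,"tz": -76,"ax": 0,"ay": 0,"az": -15,"hand": 0.2},{"tx": -15,"ty": 300,"tz": -76,"ax": 0,"ay": 0,"az": -18,"hand": 0.2}]'

```text
time_s: 21.4
ee_pos: [0.6362, 0.1619, 0.2033]
ee_rot: [0.349, 3.121, 0.001]
contact_force: [0.9, -0.4, 0.1]
gripper_width: 0.594
finger_force: 0.0
```

```bash
python3 -c "
from h import *
s=manip.get_state();show(s);print(*go(s,684,238,200,175.2))"
```

```text
t 21.4 tcp [636.2 161.9 203.3] psi 167.2 w 0.594 ff 0.0 F [ 0.9 -0.4  0.1] j [ 14.  24.  91.   0.  64. -63.]
[-29.8  84.8   3.3] [ 0.   0.1 -8. ]
```

Emit:
apply_moves --deltas '[{"tx": -10,"ty": 32,"tz": 2,"ax": 0,"ay": 0,"az": -4,"hand": 0.2},{"tx": -20,"ty": 62,"tz": 2,"ax": 0,"ay": 0,"az": -8,"hand": 0.2},{"tx": -28,"ty": 80,"tz": 2,"ax": 0,"ay": 0,"az": -8,"hand": 0.2},{"tx": -30,"ty": 85,"tz": 2,"ax": 0,"ay": 0,"az": -8,"hand": 0.2},{"tx": -30,"ty": 85,"tz": 2,"ax": 0,"ay": 0,"az": -8,"hand": 0.2},{"tx": -30,"ty": 85,"tz": 2,"ax": 0,"ay": 0,"az": -8,"hand": 0.2},{"tx": -30,"ty": 85,"tz": 2,"ax": 0,"ay": 0,"az": -8,"hand": 0.2},{"tx": -30,"ty": 85,"tz": 2,"ax": 0,"ay": 0,"az": -8,"hand": 0.2}]'

```text
time_s: 22.07
ee_pos: [0.6826, 0.2346, 0.2009]
ee_rot: [-0.137, -3.138, 0.0]
contact_force: [-0.7, 0.5, -0.2]
gripper_width: 0.599
finger_force: 0.0
```

```bash
python3 look.py w7; python3 -c "
from h import *
s=manip.get_state();show(s);print(*go(s,604.3,245,72,175.1))"
```

```text
t 22.07 tcp [682.6 234.6 200.9] psi 175.0 w 0.599 ff 0.0 F [-0.7  0.5 -0.2] j [ 19.  30.  82.  -0.  68. -66.]
nadir [603. 242. 344.] [317.  92.]
px (321, 92) (68, 106)
  z 0.012 rect [605.  244.8] [64.4 99.8] 85.4 ell [604.9 244.9] [ 72.8 121. ]
  z 0.032 rect [604.9 244.6] [60.5 93.8] 85.4 ell [604.7 244.7] [ 68.4 113.7]
t 22.12 tcp [682.7 234.7 201. ] psi 175.0 w 0.603 ff 0.0 F [0.5 0.4 0.7] j [ 19.  30.  82.  -0.  68. -66.]
[ 79.    3.5 129. ] [-0.  -0.  -0.1]
```

View pics/w7.png

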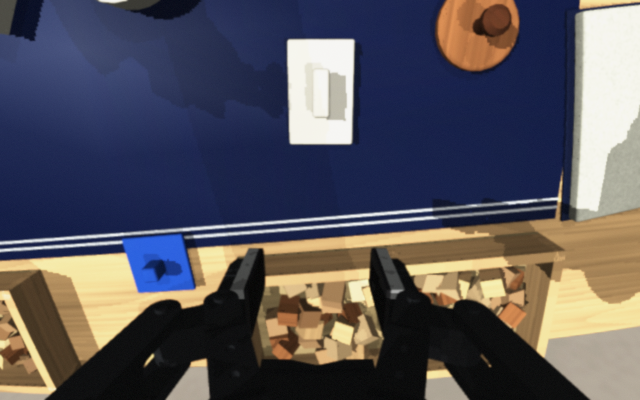

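The wrist view shows the oblong lid at (321,92) with its bar upright in the picture. The baren at (478,32) and the blue lid at (158,262) are clear of it. Now the descent.

Emit:
apply_moves --deltas '[{"tx": 15,"ty": 1,"tz": 25,"ax": 0,"ay": 0,"az": 0,"hand": 0.2},{"tx": 35,"ty": 2,"tz": 50,"ax": 0,"ay": 0,"az": 0,"hand": 0.2},{"tx": 55,"ty": 3,"tz": 75,"ax": 0,"ay": 0,"az": 0,"hand": 0.2},{"tx": 70,"ty": 3.3,"tz": 100,"ax": 0,"ay": 0,"az": 0,"hand": 0.2},{"tx": 78,"ty": 3.3,"tz": 121,"ax": 0,"ay": 0,"az": -0.4,"hand": 0.2},{"tx": 78,"ty": 3.3,"tz": 129,"ax": 0,"ay": 0,"az": -0.4,"hand": 0.2},{"tx": 78,"ty": 3.3,"tz": 129,"ax": 0,"ay": 0,"az": -0.4,"hand": 0.2},{"tx": 78,"ty": 3.3,"tz": 129,"ax": 0,"ay": 0,"az": -0.4,"hand": 0.2}]'

```text
time_s: 22.78
ee_pos: [0.6068, 0.2457, 0.0725]
ee_rot: [0.125, 3.138, 0.001]
contact_force: [-0.4, -0.9, 0.6]
gripper_width: 0.6
finger_force: 0.0
```

```bash
python3 -c "
from h import *
s=manip.get_state();show(s);print(*go(s,605,244.8,16,175.4))"
```

```text
t 22.78 tcp [606.8 245.7  72.5] psi 175.4 w 0.6 ff 0.0 F [-0.4 -0.9  0.6] j [ 22.  33.  96.  -0.  51. -64.]
[ 1.8 -1.  56.5] [0.  0.1 0. ]
```

Emit:
apply_moves --deltas '[{"tx": 1,"ty": -0.7,"tz": 15,"ax": 0,"ay": 0,"az": 0,"hand": 0.2},{"tx": 1.3,"ty": -0.7,"tz": 30,"ax": 0,"ay": 0,"az": 0,"hand": 0.2},{"tx": 1.3,"ty": -0.7,"tz": 43,"ax": 0,"ay": 0,"az": 0,"hand": 0.2},{"tx": 1.3,"ty": -0.7,"tz": 51,"ax": 0,"ay": 0,"az": 0,"hand": 0.2},{"tx": 1.3,"ty": -0.7,"tz": 56.5,"ax": 0,"ay": 0,"az": 0,"hand": 0.2},{"tx": 1.3,"ty": -0.7,"tz": 56.5,"ax": 0,"ay": 0,"az": 0,"hand": 0.2},{"tx": 1.3,"ty": -0.7,"tz": 56.5,"ax": 0,"ay": 0,"az": 0,"hand": 0.2},{"tx": 1.3,"ty": -0.7,"tz": 56.5,"ax": 0,"ay": 0,"az": 0,"hand": -1}]'

```text
time_s: 23.45
ee_pos: [0.6049, 0.2455, 0.0159]
ee_rot: [0.124, 3.138, 0.001]
contact_force: [-0.4, -0.8, 1.3]
gripper_width: 0.475
finger_force: 0.0
```

Emit:
apply_moves --deltas '[{"tx": 0,"ty": 0,"tz": 0,"ax": 0,"ay": 0,"az": 0,"hand": -1},{"tx": 0,"ty": 0,"tz": 0,"ax": 0,"ay": 0,"az": 0,"hand": -1},{"tx": 0,"ty": 0,"tz": 0,"ax": 0,"ay": 0,"az": 0,"hand": -1},{"tx": 0,"ty": 0,"tz": 0,"ax": 0,"ay": 0,"az": 0,"hand": -1},{"tx": 0,"ty": 0,"tz": 0,"ax": 0,"ay": 0,"az": 0,"hand": -1},{"tx": 0,"ty": 0,"tz": 0,"ax": 0,"ay": 0,"az": 0,"hand": -1},{"tx": 0,"ty": 0,"tz": 0,"ax": 0,"ay": 0,"az": 0,"hand": -1}]'

```text
time_s: 24.03
ee_pos: [0.6049, 0.2455, 0.016]
ee_rot: [0.124, 3.138, 0.001]
contact_force: [-0.9, 0.5, 6.2]
gripper_width: 0.176
finger_force: 59.5
```

```bash
python3 -c "
from h import *
s=manip.get_state();show(s);a=np.radians(145.8);print(*go(s,459.7-80*np.cos(a),-274.4-80*np.sin(a),165,145.8))"
```

```text
t 24.03 tcp [604.9 245.5  16. ] psi 175.5 w 0.176 ff 59.5 F [-0.9  0.5  6.2] j [ 22.  37.  98.   0.  45. -64.]
[  34.1 -569.2 -149.4] [ 0.   0.1 29.7]
```

Emit:
apply_moves --deltas '[{"tx": 0,"ty": 0,"tz": -10,"ax": 0,"ay": 0,"az": 0,"hand": -1},{"tx": 0,"ty": 0,"tz": -35,"ax": 0,"ay": 0,"az": 0,"hand": -1},{"tx": 0,"ty": -10,"tz": -65,"ax": 0,"ay": 0,"az": 0,"hand": -1},{"tx": 2,"ty": -30,"tz": -95,"ax": 0,"ay": 0,"az": 2,"hand": -1},{"tx": 4,"ty": -58,"tz": -120,"ax": 0,"ay": 0,"az": 4,"hand": -1},{"tx": 6,"ty": -90,"tz": -140,"ax": 0,"ay": 0,"az": 6,"hand": -1},{"tx": 8,"ty": -127,"tz": -149,"ax": 0,"ay": 0,"az": 8,"hand": -1},{"tx": 10,"ty": -165,"tz": -149,"ax": 0,"ay": 0,"az": 10,"hand": -1}]'

```text
time_s: 24.7
ee_pos: [0.5823, 0.0807, 0.1674]
ee_rot: [0.397, 3.112, 0.002]
contact_force: [1.9, -0.1, -2.0]
gripper_width: 0.175
finger_force: 58.7
```

```bash
python3 -c "
from h import *
s=manip.get_state();show(s);a=np.radians(145.7);print(*go(s,459.7-80*np.cos(a),-274.4-80*np.sin(a),165,145.7))"
```

```text
t 24.7 tcp [582.3  80.7 167.4] psi 165.4 w 0.175 ff 58.7 F [ 1.9 -0.1 -2. ] j [  8.  21. 102.  -0.  57. -68.]
[ -45.8 -401.5    2. ] [ 0.1  0.2 19.7]
```

Emit:
apply_moves --deltas '[{"tx": -4,"ty": -36,"tz": 0,"ax": 0,"ay": 0,"az": 2,"hand": -1},{"tx": -8,"ty": -72,"tz": 0,"ax": 0,"ay": 0,"az": 4,"hand": -1},{"tx": -12,"ty": -108,"tz": 0,"ax": 0,"ay": 0,"az": 6,"hand": -1},{"tx": -17,"ty": -145,"tz": 0,"ax": 0,"ay": 0,"az": 8,"hand": -1},{"tx": -21,"ty": -182,"tz": 0,"ax": 0,"ay": 0,"az": 10,"hand": -1},{"tx": -25,"ty": -220,"tz": 0,"ax": 0,"ay": 0,"az": 12,"hand": -1},{"tx": -29,"ty": -258,"tz": 0,"ax": 0,"ay": 0,"az": 14,"hand": -1},{"tx": -33,"ty": -296,"tz": 0,"ax": 0,"ay": 0,"az": 16,"hand": -1}]'

```text
time_s: 25.37
ee_pos: [0.5383, -0.2149, 0.1646]
ee_rot: [-0.829, -3.03, -0.0]
contact_force: [0.4, -0.4, -2.1]
gripper_width: 0.174
finger_force: 58.6
```

```bash
python3 -c "
from h import *
s=manip.get_state();show(s);a=np.radians(145.7);print(*go(s,459.7-80*np.cos(a),-274.4-80*np.sin(a),165,145.7))"
```

```text
t 25.37 tcp [ 538.3 -214.9  164.6] psi 149.4 w 0.174 ff 58.6 F [ 0.4 -0.4 -2.1] j [-22.  20. 103.   0.  57. -81.]
[-42.5 -96.3  -0.4] [ 0.  -0.   3.7]
```

Emit:
apply_moves --deltas '[{"tx": -15,"ty": -34,"tz": 0,"ax": 0,"ay": 0,"az": 2,"hand": -1},{"tx": -30,"ty": -68,"tz": 0,"ax": 0,"ay": 0,"az": 3.7,"hand": -1},{"tx": -39,"ty": -90,"tz": 0,"ax": 0,"ay": 0,"az": 3.7,"hand": -1},{"tx": -42,"ty": -96,"tz": 0,"ax": 0,"ay": 0,"az": 3.7,"hand": -1},{"tx": -42,"ty": -96,"tz": 0,"ax": 0,"ay": 0,"az": 3.7,"hand": -1},{"tx": -42,"ty": -96,"tz": 0,"ax": 0,"ay": 0,"az": 3.7,"hand": -1},{"tx": -42,"ty": -96,"tz": 0,"ax": 0,"ay": 0,"az": 3.7,"hand": -1},{"tx": -42,"ty": -96,"tz": 0,"ax": 0,"ay": 0,"az": 3.7,"hand": -1}]'

```text
time_s: 26.03
ee_pos: [0.5267, -0.3158, 0.1642]
ee_rot: [-0.922, -3.003, -0.001]
contact_force: [0.1, 0.9, -2.0]
gripper_width: 0.171
finger_force: 58.8
```

```bash
python3 look.py w8; python3 hedge.py w8 198 275 350; python3 -c "
from h import *
s=manip.get_state();show(s);print(*go(s,459.7,-274.4,80,145.7))"
```

```text
t 26.03 tcp [ 526.7 -315.8  164.2] psi 145.9 w 0.171 ff 58.8 F [ 0.1  0.9 -2. ] j [-31.  23.  98.   0.  58. -87.]
nadir [ 461. -271.  307.] [317.  92.]
px (343, 247) (223, 176)
  z 0.012 rect [ 577.8 -343.6] [204.7 214.9] 10.4 ell [ 589.5 -338.5] [194. 198.]
  z 0.032 rect [ 569.9 -338.6] [190.8 200.3] 10.4 ell [ 580.8 -333.9] [180.9 184.5]
px (312, 90) (81, 127)
  z 0.012 rect [ 459.2 -274.7] [ 68.  106.2] 55.8 ell [ 459.1 -274.5] [ 76.9 129.2]
  z 0.032 rect [ 459.3 -274.4] [63.3 99. ] 55.8 ell [ 459.2 -274.3] [ 71.7 120.4]
edge x 54.8 tilt 0.56 sides [-31.4  32.2] mid 0.41
t 26.08 tcp [ 526.8 -315.9  164.2] psi 145.9 w 0.174 ff 58.8 F [ 0.5 -0.4 -1.6] j [-31.  23.  98.   0.  58. -87.]
[78.8 -3.3 84.3] [ 0.  -0.   0.2]
```

View pics/w8.png

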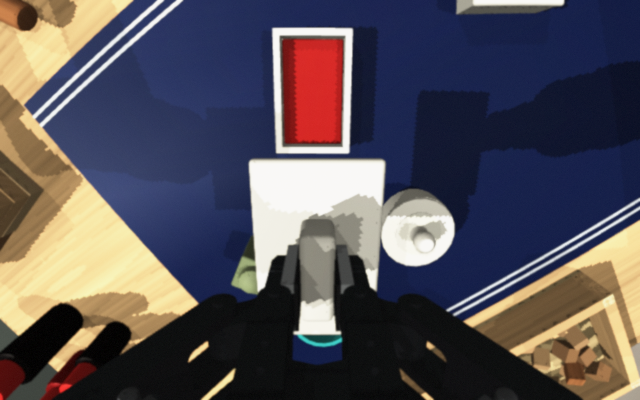

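The wrist view shows the oblong lid held straight with its near edge near row 159. The oblong dish is at (312,90) with its lower edge at row 153, which spoiled the edge search, so I will redo that from row 156. The small lid is seated at (418,228).

```bash
sed -i 's/m\[150:240,c\]>0)+150/m[156:240,c]>0)+156/' hedge.py; python3 hedge.py w8 198 275 350
```

```text
edge x 50.6 tilt 0.01 sides [-31.4  32.2] mid 0.41
```

Emit:
apply_moves --deltas '[{"tx": 20,"ty": -1,"tz": 5,"ax": 0,"ay": 0,"az": 0,"hand": -1},{"tx": 40,"ty": -2,"tz": 20,"ax": 0,"ay": 0,"az": 0,"hand": -1},{"tx": 60,"ty": -3,"tz": 45,"ax": 0,"ay": 0,"az": 0,"hand": -1},{"tx": 73,"ty": -3.8,"tz": 66,"ax": 0,"ay": 0,"az": 0,"hand": -1},{"tx": 78.5,"ty": -3.8,"tz": 84,"ax": 0,"ay": 0,"az": 0,"hand": -1},{"tx": 78.5,"ty": -3.8,"tz": 84,"ax": 0,"ay": 0,"az": 0,"hand": -1},{"tx": 78.5,"ty": -3.8,"tz": 84,"ax": 0,"ay": 0,"az": 0,"hand": -1},{"tx": 78.5,"ty": -3.8,"tz": 84,"ax": 0,"ay": 0,"az": 0,"hand": -1}]'

```text
time_s: 26.75
ee_pos: [0.461, -0.2767, 0.0813]
ee_rot: [0.923, 3.001, -0.001]
contact_force: [-0.3, -0.2, -1.0]
gripper_width: 0.168
finger_force: 58.7
```

```bash
python3 -c "
from h import *
s=manip.get_state();show(s);print(*go(s,459.6,-275,42,145.8))"
```

```text
t 26.75 tcp [ 461.  -276.7   81.3] psi 145.8 w 0.168 ff 58.7 F [-0.3 -0.2 -1. ] j [-31.  24. 111.   0.  45. -87.]
[ 2.2  0.6 39.3] [0.  0.1 0. ]
```

Emit:
apply_moves --deltas '[{"tx": 1,"ty": 0.5,"tz": 10,"ax": 0,"ay": 0,"az": 0,"hand": -1},{"tx": 1.2,"ty": 0.5,"tz": 20,"ax": 0,"ay": 0,"az": 0,"hand": -1},{"tx": 1.2,"ty": 0.5,"tz": 27,"ax": 0,"ay": 0,"az": 0,"hand": -1},{"tx": 1.2,"ty": 0.5,"tz": 32,"ax": 0,"ay": 0,"az": 0,"hand": -1},{"tx": 1.2,"ty": 0.5,"tz": 35,"ax": 0,"ay": 0,"az": 0,"hand": -1},{"tx": 1.2,"ty": 0.5,"tz": 37,"ax": 0,"ay": 0,"az": 0,"hand": -1},{"tx": 1.2,"ty": 0.5,"tz": 38,"ax": 0,"ay": 0,"az": 0,"hand": -1},{"tx": 1.2,"ty": 0.5,"tz": 38,"ax": 0,"ay": 0,"az": 0,"hand": -1}]'

```text
time_s: 27.42
ee_pos: [0.4588, -0.2753, 0.0422]
ee_rot: [-0.924, -3.002, -0.0]
contact_force: [-0.9, 0.4, -1.7]
gripper_width: 0.171
finger_force: 58.7
```

Emit:
apply_moves --deltas '[{"tx": 0,"ty": 0,"tz": 0.5,"ax": 0,"ay": 0,"az": 0,"hand": -1},{"tx": 0,"ty": 0,"tz": 0.8,"ax": 0,"ay": 0,"az": 0,"hand": -1},{"tx": 0,"ty": 0,"tz": 0.8,"ax": 0,"ay": 0,"az": 0,"hand": -1}]'

```text
time_s: 27.67
ee_pos: [0.459, -0.2754, 0.0419]
ee_rot: [0.924, 3.002, -0.0]
contact_force: [-2.4, 1.7, 4.8]
gripper_width: 0.172
finger_force: 59.6
```

Contact is at the home height. I will release, back off high and to the side, then check all four.

Emit:
apply_moves --deltas '[{"tx": 0,"ty": 0,"tz": -0.4,"ax": 0,"ay": 0,"az": 0,"hand": -1},{"tx": 0,"ty": 0,"tz": -0.4,"ax": 0,"ay": 0,"az": 0,"hand": -0.4},{"tx": 0,"ty": 0,"tz": -0.4,"ax": 0,"ay": 0,"az": 0,"hand": -0.2},{"tx": 0,"ty": 0,"tz": -0.4,"ax": 0,"ay": 0,"az": 0,"hand": 0.2},{"tx": 0,"ty": 0,"tz": -0.4,"ax": 0,"ay": 0,"az": 0,"hand": 0.2},{"tx": 0,"ty": 0,"tz": -15,"ax": 0,"ay": 0,"az": 0,"hand": 0.2},{"tx": 0,"ty": 0,"tz": -45,"ax": 0,"ay": 0,"az": 0,"hand": 0.2},{"tx": 0,"ty": 0,"tz": -85,"ax": 0,"ay": 0,"az": 0,"hand": 0.2}]'

```text
time_s: 28.33
ee_pos: [0.4569, -0.2741, 0.1249]
ee_rot: [-0.923, -2.997, -0.002]
contact_force: [1.6, -0.7, 0.4]
gripper_width: 0.596
finger_force: 0.0
```

```bash
python3 -c "
from h import *
s=manip.get_state();show(s);print(*go(s,300,-500,220,145.8))"
```

```text
t 28.33 tcp [ 456.9 -274.1  124.9] psi 145.8 w 0.596 ff 0.0 F [ 1.6 -0.7  0.4] j [-31.  20. 110.  -0.  51. -87.]
[   3.3 -275.1  -95. ] [-0.  -0.3 -0. ]
```

Emit:
apply_moves --deltas '[{"tx": 0,"ty": -25,"tz": -25,"ax": 0,"ay": 0,"az": 0,"hand": 0.2},{"tx": 0,"ty": -55,"tz": -50,"ax": 0,"ay": 0,"az": 0,"hand": 0.2},{"tx": 0,"ty": -90,"tz": -70,"ax": 0,"ay": 0,"az": 0,"hand": 0.2},{"tx": 0,"ty": -127,"tz": -85,"ax": 0,"ay": 0,"az": 0,"hand": 0.2},{"tx": 0,"ty": -165,"tz": -95,"ax": 0,"ay": 0,"az": 0,"hand": 0.2},{"tx": 0,"ty": -203,"tz": -95,"ax": 0,"ay": 0,"az": 0,"hand": 0.2},{"tx": 0,"ty": -240,"tz": -95,"ax": 0,"ay": 0,"az": 0,"hand": 0.2},{"tx": 0,"ty": -270,"tz": -95,"ax": 0,"ay": 0,"az": 0,"hand": 0.2}]'

```text
time_s: 29.0
ee_pos: [0.3053, -0.5006, 0.2218]
ee_rot: [0.925, 3.002, -0.002]
contact_force: [0.3, 0.4, -0.2]
gripper_width: 0.598
finger_force: 0.0
```

```bash
python3 - <<'E'
from h import *
Ct,Cs=cam('top'),cam('scene'); t=vision.read_camera('top'); s=vision.read_camera('scene'); cv2.imwrite('pics/top2.png',t); cv2.imwrite('pics/scene2.png',s)
mid=lambda c: np.array(cv2.minEnclosingCircle(c)[0])
for n,p in dict(large=(462,77.3),small=(614.6,-261.3),square=(460.9,-84.4),oblong=(459.5,-274.4)).items():
    w=np.r_[np.array(p)/1000,.036]; c=min(blobs(white(t)),key=lambda c:np.linalg.norm(mid(c)-proj(Ct,w)[0])); d=min(blobs(white(s)),key=lambda c:np.linalg.norm(mid(c)-proj(Cs,w)[0]))
    r=cv2.minAreaRect((onplane(Ct,c,.038)*1000).astype(np.float32)); print(n,np.round(r[0],1),np.round(r[1],1),round(r[2],1),'tri',(tri(Ct,mid(c),Cs,mid(d))[0]*1000).round(1))
v=np.vstack([cv2.resize(t[120:330,110:540],(740,361)),]); cv2.imwrite('pics/top2c.png',v); cv2.imwrite('pics/scene2c.png',cv2.resize(s[70:300,130:500],(740,460)))
show(manip.get_state())
E
```

```text
large [462.1  77.3] [96.5 95. ] 0.5 tri [461.9  77.   40.6]
small [ 614.  -262.6] [68.3 69.4] 44.1 tri [ 614.4 -263.7   34.8]
square [461.1 -85.7] [74.4 74.4] 59.3 tri [460.5 -85.5  35.6]
oblong [ 459.9 -275.3] [ 66.8 101.5] 56.0 tri [ 459.7 -276.6   35.5]
t 29.1 tcp [ 304.5 -501.8  221.4] psi 145.6 w 0.596 ff 0.0 F [ 0.8 -0.2 -0.4] j [ -59.   17.   99.   -0.   64. -114.]
```

View pics/scene2c.png

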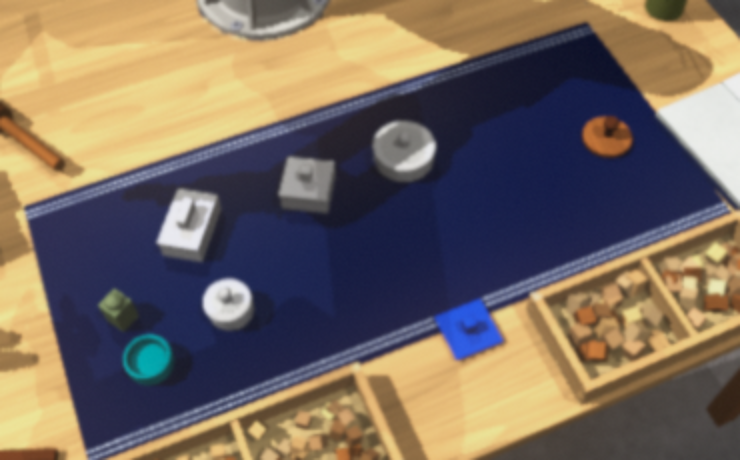

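View pics/top2c.png

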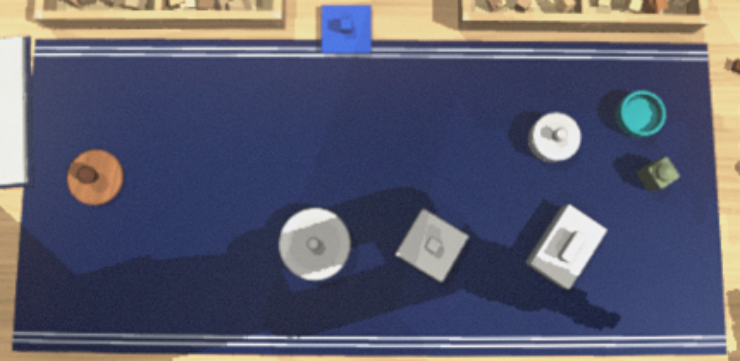

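Both crops show the four lids flat and centred on their dishes: large (315,244), square (432,245), oblong (567,246) and small (555,136) in the top crop. The baren, seal stone and both look-alikes stand where they were. I am handing the job in.

```bash
python3 -c "
from rig import manip; print(manip.close_job())"
```

```text
the job is handed in; nothing more can be done
None
```

All four lids were set on their matching dishes (large, small, square, then oblong); camera and contact-height checks show them home and flat, bystanders and look-alikes untouched, and the job was handed in at about 29 s.

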